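Clamp a glass gas cell in its V-mount and lock it with the pin

ROBOT

A 6-joint arm with a two-finger parallel gripper is mounted at the origin on a cart in front of the work surface, level with it; the furniture and walls round the work are solid. World frame = base frame: x ahead of the robot, y to its left, z up, the work surface at z = 0. Lengths are in m, angles in rad, forces in N, time in s.
With the tool pointing down it reaches from about 0.3 to 0.775 m from the base axis. Payload 14.6 kg.
Tool frame: the origin (TCP) lies between the finger pads; the fingertips stand 19 mm ahead of it and the grasp point (between the pads) is the TCP; z points along the fingers, y is the direction in which the jaws open and shut (so a half turn about z gives the same grasp; the last joint's range is limited). The gripper opens to 94 mm and grips with 3 to 60 N. Pads are 16 mm wide; open, the fingers measure 119 mm over their backs; the gripper's body (75 mm by 177 mm) begins 78 mm behind the grasp point.
Start: joints at [-1.301, 0.3, 1.521, -0, 1.321, -0.067], TCP at [0.182, -0.519, 0.224] pointing down, gripper open.
Joint ranges: [-3.03, 3.03], [-0.79, 2.21], [0.23, 2.52], [-1.04, 4.18], [0, 3.07], [-2.55, 2.55]. Speed limits (rad/s): [2.22, 2.22, 2.57, 3.14, 3.14, 3.14].

INTERFACE

Orientations are given as [roll, pitch, yaw] about the fixed x, y, z axes, in that order (R = Rz(yaw) Ry(pitch) Rx(roll)).
In Python, from station import telemetry, vision, ctrl gives the robot as it stands. The module is installed in compiled form; this text tells all that it offers.
- The arm moves only by the shell command python3 -m creep 'ROWS' [FORCE]. ROWS is JSON, a list of rows, each a list of 3 entries, a list of its own where there are three numbers: the shift along the tool's x, y, z in units of 50 mm (1.0 is 50 mm), then the turn about the tool's z in units of 8 degrees (1.0 is 8 degrees), then the opening, from 0 (shut) to 1 (fully open). In form: [[[tx, ty, tz], twist, gripper], ...]. A call has 1 to 12 rows; each row is the pose to reach, as a shift and turn from the pose commanded when the call began, along the tool's axes at that moment; what a row does not reach only later rows make up. A row lasts 1/10 s, in which the tool goes at most 50 mm and 8.59 degrees, less where a joint would pass 70% of its speed; a pose out of reach is approached as far as the arm can. A call with a gripper value outside its range is refused whole. The fingers move at their own pace and stop on an object; FORCE is the grip in N (left out, the last holds). Time passes only in rows, so rows that repeat a pose let the fingers close. It gives the time, the measured TCP pose, the force and the opening at its end, in the units of the state.
- telemetry.get_obs(): the state, without advancing time (a new reading comes with each control period).
- vision.camera(name): name is "side" or "top" or "wrist"; returns a dict with "img" (400x640x3 uint8, red, green, blue), "depth" (400x640 float32, m along the optical axis (not along the pixel's ray), 0 where there is no reading), "vertical_fov" (degrees; the focal length in pixels is half the picture's height over the tangent of half this angle, whatever the lens; pixels are square), "cx", "cy" (the principal point, pixels), "extrinsics" (4x4, takes a point from camera to world coordinates); the wrist camera has in their place "hand_eye" (4x4, takes a point from camera to tool coordinates, whose origin is the TCP and whose axes are the flange's). Camera axes: x right, y down, z forward; pixel columns grow to the right and rows downward; lengths in m; the calibration is good to about 2 mm. The wrist camera is an equidistant fisheye: a pixel r from the principal point sees the ray r / f radians off the axis. A picture is of the moment at which its call begins: read the wrist's pose just before it.
- ctrl.hand_in(): hands the job in, once; it reports no verdict.
The state is a dict: "time_s": time; "qpos": joint angles; "joint_vel": joint speeds; "tau": joint torques, N m; "ee_pos": TCP position; "eef_rot": TCP orientation; "force": force on the tool from outside, world axes, zero at the start; "moment": the same for the moment, N m; "grip_width": finger opening in m.
Only numpy, scipy, OpenCV 4.12 (cv2) and the standard library are available. Lean on these libraries where they do the work, as an engineer would, in place of code of your own. Each camera call takes 0.05 s, during which the arm holds its last target.

TASK

Mount the longer of the two glass gas cells: lift it off the storage stand with a very light grip and lay it, centred along its length, in the V-blocks of the mount, then swing the hinged clamp arm down over it until the arm is fully closed and lock the arm by pushing the flat-headed steel pin through both ears and the arm's eye, home to its head. The glass is thin: never squeeze it with more than about 10 N per finger, set it down nowhere but in the V-blocks, without a knock, and lower the arm on to it without force. Leave the short cell and everything else on the table as they are, and let go of everything when done.

Things in the scene. Friction and masses are not known exactly. Their poses are not given: they have to be found in the camera images.
- long_cell: the cell to mount: sealed thin glass tube 30 mm in diameter, 120 mm long (the longer one), white seal bands at its ends, 0.1 kg, lying level in one place of the stand. Origin at its centre, tube along its y axis; a glass stub 9 mm high stands out along +z at y = +48 mm, up at the start. Breaks above about 10 N of squeeze per finger (5 N holds it well) or a knock of about 20 N.
- short_cell: the other glass cell, same diameter, only 70 mm long, in the other place of the stand; not to be moved. Origin at its centre, tube along its y axis.
- stand: fixed black storage stand, plate 142 x 84 x 8 mm, origin under its centre. Two places 90 mm apart (at x = -45 and +45 mm), each a pair of V supports (at y = -26 and +26 mm, 10 mm wide, up to z = 34 mm, free between them) holding a tube along the stand's y axis with its centre at z = 34 mm. Which cell lies in which place varies.
- mount: fixed V-mount on a dark base plate, x -99 to +77, y -52 to +52, 10 mm thick; origin on the table under the V-blocks' centre. V-blocks at y = -36 and +36 mm (14 mm wide in y, x -24 to +24, up to z = 46 mm; free between) take the tube along y. Hinge posts at x = +50 (to z = 83), clevis of two ears at x = -75 mm (to z = 88). Its -x side roughly faces the robot.
- mount_seat (a point): where the centre of the cell lies when it rests in the V-blocks: 46 mm above the table; the axes are the mount's, the tube runs along y.
- mount_ears (a point): centre of the clevis on the axis of the ears' holes, 74 mm above the table; the holes are 13 mm in diameter and run along y. The ears stand at y = 13.5 to 21.5 mm on either side, 28 mm wide in x. The pin may enter from either side.
- clamp_arm (a joint): hinge of the clamp arm, rad: 0 = closed (level over the cell, eye on the stop between the ears); 2.4 to 2.75 at the start = thrown back, away from the ears. Axis along the mount's y at x = 50, z = 74 mm; at angle a, a point r from it is at x = 50 - r cos a, z = 74 + r sin a. It stays where left; takes about 0.12 N m to move, 0.2 over the last 0.08 rad (spring tip).
- clamp_grip (a point): point between the two finger studs of the clamp arm, 92 mm from the hinge; the arm is a bar 22 mm wide (along the mount's y), 8 mm thick; the round flat-ended studs (11 mm in diameter) stand out 5 mm on each side, 32 mm over both. Pinched by the studs the arm pivots between the fingers. Closed, this point lies at x = -42, z = 74 mm of the mount, with room for fingers between ears and cell.
- clamp_eye (a point): centre of the eye at the end of the clamp arm, 125 mm from the hinge: ring 26 mm outside, hole 14 mm, 22 mm wide; when closed it is in line with the ears' holes.
- plunger: white spring tip, 14 mm in diameter, under the middle of the clamp arm (50 mm from the hinge), along the arm's z; it yields up to 6 mm and presses on the top of the cell with about 3 N when the arm is closed.
- pin: steel locking pin lying flat on the table. Origin on its axis at the shoulder between shank and head; x runs along the shank to the nose. Round shank 10 mm in diameter, 62 mm long, cone nose (last 5 mm); flat tab head from x = -30 to 0 mm, 26 mm wide (y), 10 mm thick (z). 0.08 kg. Home, the shoulder is against an ear.
- pin_tip (a point): end of the pin's nose, 62 mm from its origin.
- screw_tin: bystander: round clear tin of screws, 64 mm wide, 21 mm high; origin under its centre. Leave alone.
- optical_post: bystander: plain round optical post, 13 mm thick, 81 mm long, lying down. Leave alone.
- marker: bystander: marker pen, 130 mm. Leave alone.
- mirror_mount: bystander: black square mirror mount, 50 mm wide, 52 mm high. Leave alone.
- calliper: bystander: steel calliper, 235 mm, lying flat. Leave alone.
- torch: bystander: black torch, 99 mm, lying down. Leave alone.
- objective_case: bystander: clear open case, 38 mm wide, 52 mm high. Leave alone.
Mind the look-alikes: they are no part of the job. Leave any pink look-alike of the pin alone.

How it is judged:
By the outcome, as a careful person would: the job done as asked, in the order asked, and still so for the second after the job is handed in, with the robot touching nothing.
It also fails if it takes over 72 s, if anything falls off the work surface, if the arm or the gripper's body presses on something with over 40 N, if the wrist force passes 120 N, or if a joint passes its speed limit or range.

## Working session

There is one attempt and no reset: what is moved stays moved. The work goes in short steps, Python scripts to look and compute and a shell command to move; the robot and the scene stay as the last step left them, time stands still between calls to the robot, and variables do not carry over. Pictures are saved under pics/ and viewed, and the job is handed in when it is done.

```bash
mkdir -p pics; cat > h.py <<'E'
import numpy as np, cv2
from station import telemetry, vision, ctrl
from scipy.spatial.transform import Rotation as R
def save(img,n): cv2.imwrite('pics/'+n+'.png',cv2.cvtColor(img,cv2.COLOR_RGB2BGR))
def tool():
    o=telemetry.get_obs(); T=np.eye(4); T[:3,:3]=R.from_euler('xyz',o['eef_rot']).as_matrix(); T[:3,3]=o['ee_pos']; return T
def cloud(c,T=None):
    d=c['depth'].astype(float); h,w=d.shape; f=h/2/np.tan(np.radians(c['vertical_fov'])/2)
    v,u=np.mgrid[:h,:w]; x=u-c['cx']; y=v-c['cy']
    if T is None:
        P=np.stack([x/f*d,y/f*d,d],-1); E=c['extrinsics']
    else:
        r=np.hypot(x,y)+1e-9; th=r/f; t=np.tan(th)
        P=np.stack([x/r*t*d,y/r*t*d,d],-1); E=T@c['hand_eye']
    E=np.array(E); W=P@E[:3,:3].T+E[:3,3]; W[d==0]=np.nan; return W
def proj(c,p):
    E=np.linalg.inv(np.array(c['extrinsics'])); q=E[:3,:3]@np.array(p)+E[:3,3]; f=200/np.tan(np.radians(c['vertical_fov'])/2)
    return q[0]/q[2]*f+c['cx'],q[1]/q[2]*f+c['cy']
E
python3 - <<'E'
from h import *
print(telemetry.get_obs())
for n in ['side','top']:
    c=vision.camera(n); save(c['img'],n+'0'); np.savez(n+'0.npz',W=cloud(c),img=c['img']); print(n,c['vertical_fov'],c['cx'],c['cy'],c['extrinsics'])
T=tool();c=vision.camera('wrist'); save(c['img'],'wrist0');np.savez('wrist0.npz',W=cloud(c,T),img=c['img']);print(c['hand_eye'],c['vertical_fov'])
E
```

```text
{'time_s': 0.0, 'qpos': array([-1.30058718e+00,  3.00471600e-01,  1.52159940e+00, -3.20783394e-05,
        1.32069799e+00, -6.65949261e-02]), 'joint_vel': array([ 0.0009854 , -0.00166875, -0.00036591, -0.00014403, -0.00091061,
        0.00120742]), 'tau': array([-1.02736911e-03, -5.31805015e+01, -3.52732480e+01,  7.07761617e-02,
        2.43626320e-02, -1.29129930e-04]), 'ee_pos': array([ 0.1816858 , -0.51886117,  0.2238783 ]), 'eef_rot': array([-3.14041686e+00, -4.72778846e-05,  3.36812005e-01]), 'force': array([-0.51315214, -0.49533925,  0.20995597]), 'moment': array([-0.01193457,  0.03910633,  0.03227789]), 'grip_width': 0.09437116794892854}
side 54.94803601234909 321.8709637499935 207.39751432064077 [[ 0.25544981  0.73056373 -0.633263    1.26579626]
 [ 0.96674445 -0.20132404  0.15771431 -0.21105107]
 [-0.01227071 -0.65249158 -0.75769662  0.94729625]
 [ 0.          0.          0.          1.        ]]
top 55.75730359059121 319.4865050178997 197.84207211952048 [[ 0.02321501 -0.98989933  0.13985841  0.37575774]
 [-0.99972967 -0.02316633  0.00197628 -0.02376218]
 [ 0.00128369 -0.13986648 -0.99016954  1.18769988]
 [ 0.          0.          0.          1.        ]]
[[ 1.18179750e-04 -9.72857420e-01 -2.31405328e-01  6.73915533e-02]
 [ 9.99999370e-01 -1.43269778e-04  1.11302858e-03 -4.34742224e-04]
 [-1.11597150e-03 -2.31405313e-01  9.72856791e-01 -1.59961480e-01]
 [ 0.00000000e+00  0.00000000e+00  0.00000000e+00  1.00000000e+00]] 65.70646984690485
```

View pics/top0.png

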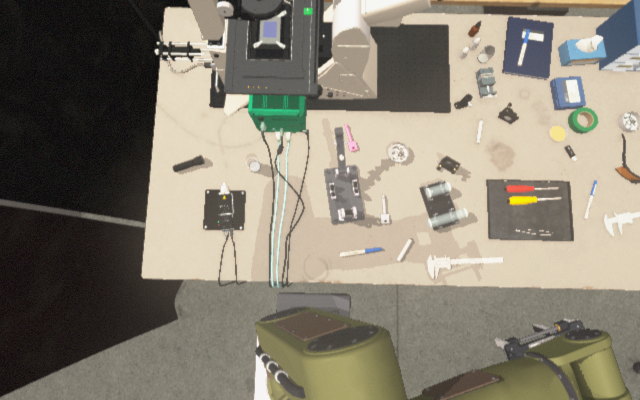

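View pics/side0.png

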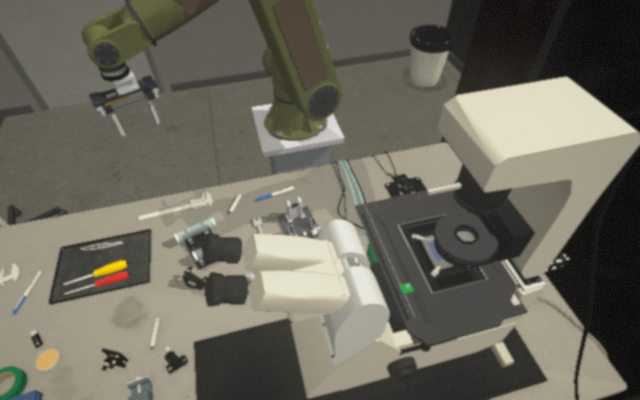

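View pics/wrist0.png

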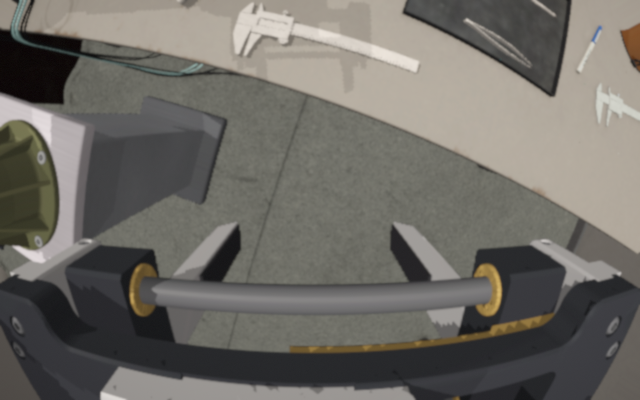

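```bash
python3 - <<'E'
from h import *
z=np.load('top0.npz'); W=z['W']; img=z['img']
c=img[120:280,310:490]; save(cv2.resize(c,None,fx=4.4,fy=3.7*1.0,interpolation=cv2.INTER_CUBIC) if 0 else cv2.resize(c,None,fx=3.7,fy=3.7,interpolation=cv2.INTER_CUBIC),'topcrop')
for n,(u,v) in dict(arm=(340,140),pin=(385,208),pink=(350,138),tin=(398,153),post=(405,250),short=(437,190),long=(448,217),mount=(344,190),calliper=(465,262),mm=(448,166),hingeL=(331,185),ears=(345,213),green=(275,110),black=(270,60)).items():
    print(n,np.round(W[v,u],3))
s=np.load('side0.npz')
WW=np.concatenate([W.reshape(-1,3),s['W'].reshape(-1,3)]);
for h in (0.1,0.2,0.3,0.4):
  m=(WW[:,2]>h)&(WW[:,0]>0.2)&(WW[:,0]<1.2)&(abs(WW[:,1])<0.6);
  if m.sum(): print(h,m.sum(),np.round(np.percentile(WW[m],[0.5,5,50,95],axis=0),3))
print(WW[(WW[:,2]>.1)&(WW[:,0]>.2)&(WW[:,0]<.75)&(abs(WW[:,1]+.05)<.3)][::60].round(2)[:60].tolist())
E
```

```text
arm [ 0.691 -0.076  0.143]
pin [ 0.514 -0.227  0.015]
pink [ 0.738 -0.115  0.012]
tin [ 0.695 -0.271  0.002]
post [ 0.386 -0.289  0.01 ]
short [ 0.57  -0.381  0.044]
long [ 0.487 -0.411  0.048]
mount [ 0.569 -0.098  0.011]
calliper [ 0.353 -0.474  0.007]
mm [ 0.649 -0.42   0.033]
hingeL [ 0.579 -0.056  0.038]
ears [ 0.49  -0.099  0.066]
green [0.76  0.107 0.184]
black [0.831 0.106 0.328]
0.1 106879 [[ 0.202 -0.564  0.108]
 [ 0.216 -0.424  0.167]
 [ 0.931  0.047  0.417]
 [ 1.031  0.246  0.66 ]]
0.2 98337 [[ 0.201 -0.566  0.205]
 [ 0.215 -0.439  0.274]
 [ 0.93   0.051  0.428]
 [ 1.028  0.242  0.66 ]]
0.3 91430 [[ 0.201 -0.562  0.304]
 [ 0.215 -0.444  0.316]
 [ 0.931  0.053  0.445]
 [ 1.027  0.236  0.662]]
0.4 59653 [[ 0.201 -0.529  0.402]
 [ 0.213 -0.454  0.413]
 [ 0.938  0.049  0.515]
 [ 1.009  0.238  0.681]]
[[0.75, 0.2, 0.32], [0.73, 0.16, 0.11], [0.7, -0.07, 0.16], [0.69, -0.07, 0.14], [0.67, -0.08, 0.12], [0.65, -0.08, 0.12], [0.23, 0.04, 0.2], [0.23, 0.06, 0.2], [0.23, 0.02, 0.26], [0.24, -0.0, 0.3], [0.24, -0.01, 0.33], [0.24, 0.0, 0.32], [0.23, 0.03, 0.3], [0.22, 0.07, 0.27], [
[... 243 characters left out ...]
], [0.21, 0.09, 0.31], [0.25, -0.04, 0.5], [0.21, 0.08, 0.33], [0.25, -0.05, 0.52], [0.21, 0.08, 0.34], [0.25, -0.05, 0.52], [0.21, 0.08, 0.35], [0.25, -0.04, 0.53], [0.21, 0.09, 0.34], [0.25, -0.03, 0.53], [0.27, -0.12, 0.63], [0.25, -0.02, 0.52], [0.27, -0.11, 0.64], [0.24, -0.01, 0.52], [0.27, -0.1, 0.64], [0.24, -0.0, 0.51], [0.27, -0.09, 0.64], [0.24, 0.01, 0.5], [0.27, -0.08, 0.64], [0.23, 0.02, 0.49], [0.26, -0.07, 0.63], [0.23, 0.03, 0.48], [0.26, -0.06, 0.63], [0.23, 0.04, 0.48], [0.26, -0.06, 0.63], [0.22, 0.05, 0.48], [0.26, -0.05, 0.63], [0.22, 0.06, 0.46], [0.26, -0.05, 0.63], [0.21, 0.07, 0.42], [0.25, -0.04, 0.63], [0.26, -0.12, 0.65], [0.25, -0.04, 0.63], [0.26, -0.12, 0.66]]
```

View pics/topcrop.png

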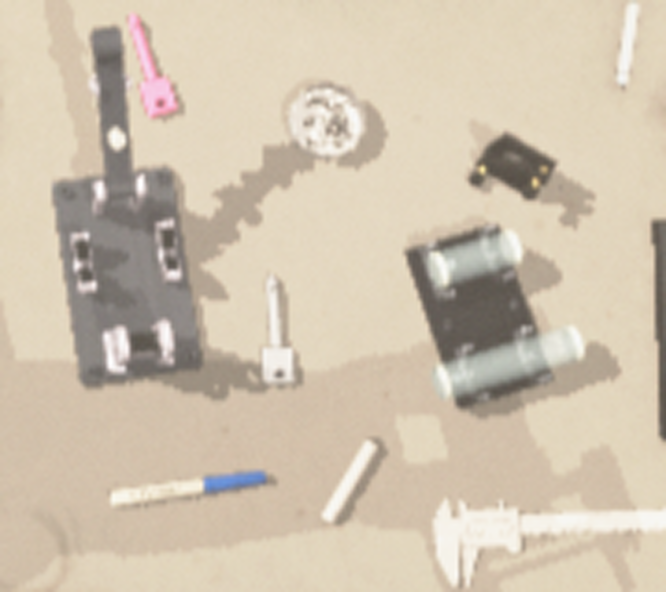

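```bash
python3 - <<'E'
from h import *
z=np.load('top0.npz'); W=z['W']; img=z['img']
def blob(u0,u1,v0,v1,zlo,zhi):
    P=W[v0:v1,u0:u1].reshape(-1,3); P=P[(P[:,2]>zlo)&(P[:,2]<zhi)]; return P
def pca(P):
    c=P.mean(0); w,V=np.linalg.eigh(np.cov((P-c)[:,:2].T)); a=V[:,1]; t=(P-c)[:,:2]@a; mid=c[:2]+a*(t.max()+t.min())/2
    return c.round(4),mid.round(4),np.degrees(np.arctan2(a[1],a[0])).round(1),np.ptp(t).round(4)
print('long',pca(blob(425,472,205,232,.036,.06)))
print('short',pca(blob(420,455,180,200,.036,.06)))
print('pin',pca(blob(376,393,193,226,.0045,.03)))
print('arm',pca(blob(328,350,125,170,.08,.2)))
P=blob(328,350,125,170,.08,.2)
print(P[::8].round(3).tolist())
print('plate',pca(blob(322,372,160,226,.006,.018)))
for r in range(200,220): print(r,[tuple((1000*W[r,u]).round(0)) for u in range(337,356,3)])
E
```

```text
long (array([ 0.4869, -0.4089,  0.0461]), array([ 0.4876, -0.411 ]), np.float64(108.2), np.float64(0.122))
short (array([ 0.5729, -0.3849,  0.0462]), array([ 0.5731, -0.3855]), np.float64(109.2), np.float64(0.0699))
pin (array([ 0.5032, -0.2253,  0.0094]), array([ 0.5121, -0.2249]), np.float64(-177.8), np.float64(0.1013))
arm (array([ 0.6719, -0.0779,  0.1263]), array([ 0.6714, -0.078 ]), np.float64(-169.1), np.float64(0.1099))
[[0.725, -0.064, 0.157], [0.72, -0.064, 0.161], [0.716, -0.063, 0.167], [0.713, -0.064, 0.165], [0.71, -0.064, 0.167], [0.708, -0.064, 0.165], [0.704, -0.064, 0.166], [0.702, -0.064, 0.165], [0.701, -0.064, 0.157], [0.699, -0.064, 0.154], [0.699, -0.068, 0.145], [0.696, -0.07, 0.145], [0.694, -0.071, 0.143], [0.692, -0.068, 0.141], [0.689, -0.062, 0.138], [0.69, -0.085, 0.138], [0.687, -0.074, 0.137], [0.683, -0.062, 0.139], [0.685, -0.086, 0.134], [0.682, -0.077, 0.133], [0.68, -0.074, 0.13], [0.677, -0.074, 0.131], [0.674, -0.077, 0.13], [0.673, -0.08, 0.126], [0.671, -0.084, 0.123], [0.669, -0.087, 0.118], [0.666, -0.087, 0.118], [0.663, -0.087, 0.119], [0.
[... 8073 characters left out ...]
oat64(479.0), np.float64(-95.0), np.float64(28.0)), (np.float64(480.0), np.float64(-105.0), np.float64(13.0)), (np.float64(481.0), np.float64(-115.0), np.float64(10.0)), (np.float64(481.0), np.float64(-124.0), np.float64(12.0)), (np.float64(481.0), np.float64(-134.0), np.float64(12.0))]
219 [(np.float64(477.0), np.float64(-78.0), np.float64(11.0)), (np.float64(476.0), np.float64(-86.0), np.float64(21.0)), (np.float64(477.0), np.float64(-96.0), np.float64(16.0)), (np.float64(478.0), np.float64(-106.0), np.float64(8.0)), (np.float64(478.0), np.float64(-115.0), np.float64(8.0)), (np.float64(478.0), np.float64(-124.0), np.float64(10.0)), (np.float64(478.0), np.float64(-133.0), np.float64(13.0))]
```

```bash
cat >> h.py <<'E'
def go(p,yawdeg):
    "units for a move; p world target, yaw deg. uses measured pose"
    T=tool(); d=T[:3,:3].T@(np.array(p)-T[:3,3])/0.05
    y=np.degrees(np.arctan2(T[1,0],T[0,0])); w=-(((yawdeg-y)+180)%360-180)/8
    print('shift',d.round(3),'twist',round(w,3),'now',T[:3,3].round(4),'yaw',y.round(2))
E
python3 -c "
from h import *
go([.50,-.415,.2],108.2)"
```

```text
shift [6.695 0.142 0.481] twist -11.113 now [ 0.1817 -0.5189  0.2241] yaw 19.3
```

```bash
python3 -m creep '[[[0.6,0,0],-1,1],[[1.2,0,0],-2,1],[[1.8,0,0.1],-3,1],[[2.4,0.1,0.1],-4,1],[[3,0.1,0.2],-5,1],[[3.6,0.1,0.2],-6,1],[[4.2,0.1,0.3],-7,1],[[4.8,0.1,0.3],-8,1],[[5.4,0.1,0.4],-9,1],[[6,0.1,0.4],-10,1],[[6.7,0.14,0.48],-11.1,0.6],[[6.7,0.14,0.48],-11.1,0.6]]' 5
python3 - <<'E'
from h import *
T=tool();c=vision.camera('wrist'); save(c['img'],'wrist1');np.savez('wrist1.npz',W=cloud(c,T),img=c['img'],T=T)
print(telemetry.get_obs()['time_s'],T[:3,3],telemetry.get_obs()['force'])
E
```

```text
time_s: 1.35
ee_pos: [0.503, -0.4131, 0.1991]
eef_rot: [-3.141, -0.001, 1.895]
force: [-0.6, 0.3, -1.1]
grip_width: 0.0816
1.4 [ 0.50297179 -0.41307142  0.19908396] [-0.02521242  0.31078108 -1.01204122]
```

View pics/wrist1.png

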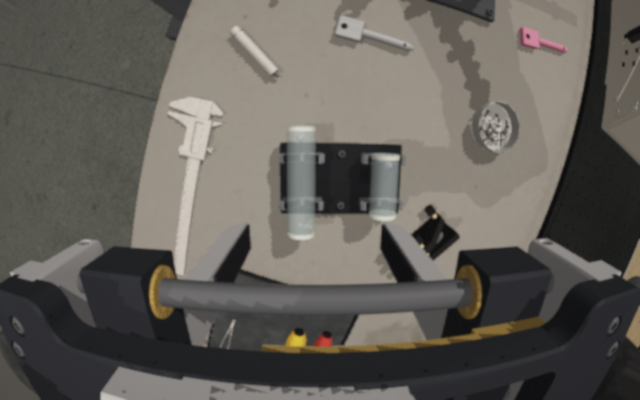

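```bash
python3 - <<'E'
from h import *
z=np.load('wrist1.npz'); W=z['W']; img=z['img']
save(cv2.resize(img[110:250,260:420],None,fx=4,fy=4,interpolation=cv2.INTER_CUBIC),'wc1')
def an(u0,u1,v0,v1,zlo,zhi,n):
    P=W[v0:v1,u0:u1].reshape(-1,3); P=P[(P[:,2]>zlo)&(P[:,2]<zhi)]
    c=P.mean(0); w,V=np.linalg.eigh(np.cov((P-c)[:,:2].T)); a=V[:,1]; n_=np.array([-a[1],a[0]]); t=(P-c)[:,:2]@a; s=(P-c)[:,:2]@n_
    mid=c[:2]+a*(t.max()+t.min())/2+n_*(s.max()+s.min())/2
    print(n,mid.round(4),'ang',np.degrees(np.arctan2(a[1],a[0])).round(2),np.ptp(t).round(4),np.ptp(s).round(4),'zmax',P[:,2].max().round(4),len(P))
    return P
an(280,325,115,250,.03,.07,'long')
an(365,405,145,230,.03,.07,'short')
for k in ('stub',): 
    P=W[115:250,280:325].reshape(-1,3); P=P[P[:,2]>.053]; print(P.round(4)[:20])
an(330,420,10,55,.004,.03,'pin')
E
```

```text
long [ 0.4866 -0.4102] ang 107.9 0.1209 0.0463 zmax 0.0584 3401
short [ 0.5739 -0.385 ] ang 108.94 0.071 0.0439 zmax 0.0589 1928
[[ 0.4709 -0.3622  0.0533]
 [ 0.4684 -0.3641  0.0532]
 [ 0.4704 -0.3634  0.055 ]
 [ 0.4714 -0.363   0.0564]
 [ 0.4723 -0.3627  0.0556]
 [ 0.4688 -0.365   0.0536]
 [ 0.4697 -0.3646  0.0546]
 [ 0.4707 -0.3643  0.056 ]
 [ 0.4717 -0.3638  0.0584]
 [ 0.4726 -0.3637  0.0551]
 [ 0.4735 -0.3634  0.054 ]
 [ 0.4691 -0.3659  0.0546]
 [ 0.4701 -0.3654  0.0569]
 [ 0.471  -0.3652  0.0562]
 [ 0.472  -0.3648  0.058 ]
 [ 0.4728 -0.3647  0.0545]
 [ 0.4738 -0.3644  0.054 ]
 [ 0.4713 -0.3661  0.056 ]
 [ 0.4722 -0.3659  0.0546]
 [ 0.4731 -0.3656  0.054 ]]
pin [ 0.513  -0.2245] ang -176.21 0.0927 0.0267 zmax 0.0122 973
```

View pics/wc1.png

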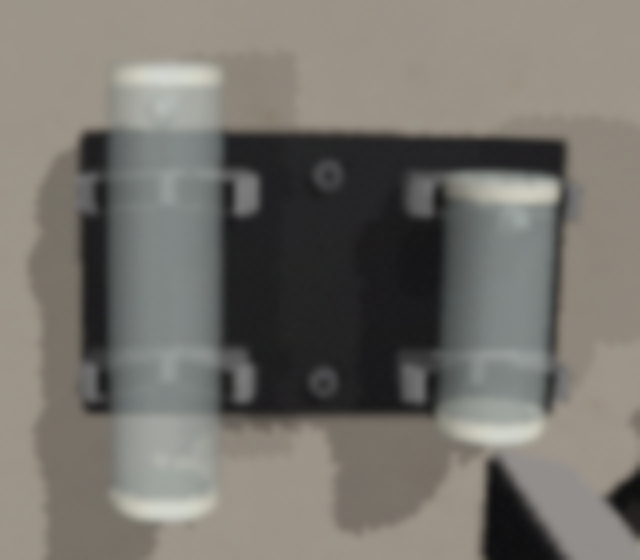

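```bash
python3 - <<'E'
from h import *
s=np.load('side0.npz')['W']; t=np.load('top0.npz')['W']
for u,v in [(222,250),(225,288),(270,245),(280,285),(340,240),(300,290)]: print(u,v,s[v,u].round(3))
P=np.concatenate([s.reshape(-1,3),t.reshape(-1,3)])
P=P[(P[:,0]>.5)]
for y in np.arange(-.35,.2,.05):
    m=(abs(P[:,1]-y)<.025)&(P[:,2]>.15); print(round(y,2), np.percentile(P[m][:,0],1).round(3) if m.sum()>20 else None, P[m][:,2].min().round(3) if m.sum() else None)
go([.51,-.14,.25],100)
E
```

```text
222 250 [ 0.929 -0.274  0.497]
225 288 [ 0.994 -0.275  0.503]
270 245 [ 0.92  -0.207  0.472]
280 285 [ 0.99  -0.205  0.471]
340 240 [ 0.906 -0.091  0.424]
300 290 [ 0.997 -0.179  0.457]
-0.35 None None
-0.3 0.903 0.47
-0.25 0.895 0.435
-0.2 0.893 0.363
-0.15 0.859 0.15
-0.1 0.857 0.15
-0.05 0.716 0.15
-0.0 0.755 0.15
0.05 0.754 0.15
0.1 0.754 0.15
0.15 0.753 0.15
shift [ 5.15   1.88  -1.007] twist 1.033 now [ 0.5014 -0.4139  0.1994] yaw 108.26
```

```bash
python3 -m creep '[[[0.7,0.2,-0.1],0.1,0.5],[[1.4,0.5,-0.3],0.3,0.5],[[2.1,0.8,-0.5],0.5,0.5],[[2.8,1.1,-0.7],0.7,0.5],[[3.5,1.4,-0.8],0.8,0.5],[[4.2,1.6,-0.9],0.9,0.5],[[4.9,1.8,-1],1,0.5],[[5.15,1.88,-1],1,0.5],[[5.15,1.88,-1],1,0.5],[[5.15,1.88,-1],1,0.5]]' 5
python3 - <<'E'
from h import *
T=tool();c=vision.camera('wrist'); save(c['img'],'wrist2');np.savez('wrist2.npz',W=cloud(c,T),img=c['img'],T=T)
o=telemetry.get_obs();print(o['time_s'],o['qpos'].round(2),T[:3,3])
E
```

```text
time_s: 2.4
ee_pos: [0.5094, -0.1421, 0.2503]
eef_rot: [-3.141, 0.0, 1.746]
force: [1.2, -0.1, -0.8]
grip_width: 0.0469
2.45 [-0.34  0.23  1.54 -0.    1.36 -0.52] [ 0.50941704 -0.14211821  0.25025553]
```

View pics/wrist2.png

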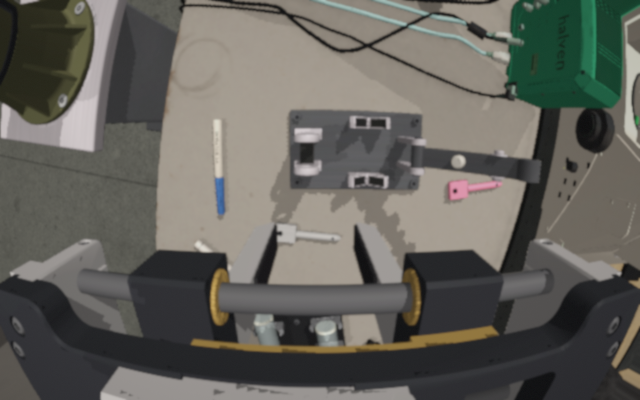

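```bash
python3 - <<'E'
from h import *
z=np.load('wrist2.npz'); W=z['W']; img=z['img']
save(cv2.resize(img[90:250,270:560],None,fx=2.7,fy=2.7,interpolation=cv2.INTER_CUBIC),'wc2')
V,U=np.mgrid[:400,:640]
dark=(img.astype(int).max(-1)<115)
m=(U>280)&(U<430)&(V>100)&(V<200)&(W[...,2]>.006)&(W[...,2]<.014)
P=W[m]; 
def rect(P):
    (c,s,a)=cv2.minAreaRect((P[:,:2]*1000).astype(np.float32)); return np.round(c,1),np.round(s,1),round(a,2)
print('plate',rect(P))
lo=np.percentile(P,1,axis=0)
yaw=np.radians(10)
def sec(n,u0,u1,v0,v1,zl,zh):
    m=(U>=u0)&(U<=u1)&(V>=v0)&(V<=v1)&(W[...,2]>zl)&(W[...,2]<zh); P=W[m]; print(n,m.sum(),rect(P),'mean',P.mean(0).round(4))
sec('V+',345,395,112,132,.036,.055); sec('V-',345,395,168,190,.036,.055)
sec('ear+',290,325,125,145,.07,.1); sec('ear-',290,325,155,180,.07,.1)
sec('ears',290,325,120,180,.07,.1)
sec('post',405,435,130,175,.07,.1)
sec('tipeye',500,545,150,190,.1,.2)
sec('pin',270,345,220,248,.004,.03)
sec('stud+',494,508,145,158,.1,.2)
sec('stud-',494,508,170,190,.1,.2)
m=(U>425)&(U<542)&(V>140)&(V<185)&(W[...,2]>.08); P=W[m]; print(P[::60].round(3).tolist())
E
```

```text
plate (array([557. , -96.2]), array([176.2, 104. ]), 9.76)
V+ 245 (array([561.8, -59.1]), array([48.2, 13.6]), 10.06) mean [ 0.562  -0.0591  0.0409]
V- 243 (array([ 574.2, -130.3]), array([48.1, 14.1]), 10.29) mean [ 0.5743 -0.1299  0.0409]
ear+ 185 (array([491. , -90.5]), array([25.7,  7.5]), 9.92) mean [ 0.4913 -0.0902  0.0847]
ear- 212 (array([ 496.9, -124.7]), array([26.1,  8.7]), 10.14) mean [ 0.4972 -0.1239  0.0839]
ears 397 (array([ 493.9, -107.9]), array([26.1, 42.8]), 10.13) mean [ 0.4945 -0.1082  0.0843]
post 755 (array([620.6, -85.5]), array([24.3, 43.3]), 10.83) mean [ 0.619  -0.0858  0.0822]
tipeye 949 (array([703.3, -69.5]), array([38.9, 30.9]), 16.98) mean [ 0.7009 -0.0715  0.1528]
pin 658 (array([ 513. , -224.4]), array([90.7, 26.3]), 2.55) mean [ 0.5057 -0.2233  0.009 ]
stud+ 98 (array([685.4, -62.3]), array([17.1,  8.2]), 18.05) mean [ 0.6841 -0.0634  0.1367]
stud- 157 (array([689.5, -83.8]), array([16.3, 11.7]), 20.11) mean [ 0.6896 -0.0829  0.1386]
[[0.622, -0.075, 0.084], [0.65, -0.069, 0.105], [0.628, -0.078, 0.091], [0.627, -0.079, 0.089], [0.681, -0.062, 0.137
[... 220 characters left out ...]
668, -0.075, 0.121], [0.72, -0.058, 0.156], [0.673, -0.074, 0.127], [0.627, -0.089, 0.088], [0.678, -0.073, 0.129], [0.632, -0.089, 0.09], [0.684, -0.072, 0.133], [0.639, -0.088, 0.094], [0.688, -0.072, 0.137], [0.643, -0.088, 0.1], [0.693, -0.071, 0.142], [0.643, -0.087, 0.114], [0.697, -0.071, 0.144], [0.65, -0.086, 0.12], [0.7, -0.07, 0.155], [0.662, -0.085, 0.116], [0.705, -0.069, 0.162], [0.68, -0.08, 0.13], [0.656, -0.089, 0.112], [0.7, -0.073, 0.157], [0.684, -0.081, 0.132], [0.671, -0.087, 0.121], [0.714, -0.07, 0.166], [0.71, -0.072, 0.165], [0.707, -0.074, 0.164], [0.713, -0.073, 0.166], [0.684, -0.086, 0.139], [0.698, -0.084, 0.143], [0.713, -0.077, 0.166], [0.711, -0.081, 0.164]]
```

View pics/wc2.png

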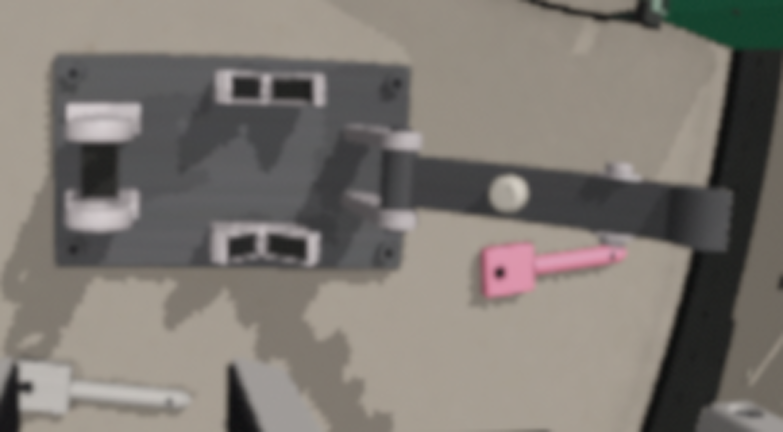

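```bash
python3 -c "
from h import *
go([.4863,-.4103,.042],108.2);go([.4863,-.4103,.12],108.2)"
```

```text
shift [-5.196 -1.385  4.163] twist -1.023 now [ 0.5094 -0.1424  0.2501] yaw 100.01
shift [-5.196 -1.386  2.603] twist -1.023 now [ 0.5094 -0.1424  0.2501] yaw 100.01
```

```bash
python3 -m creep '[[[-0.7,-0.2,0],-0.1,0.6],[[-1.4,-0.4,0.2],-0.3,0.6],[[-2.1,-0.6,0.5],-0.5,0.6],[[-2.8,-0.8,0.8],-0.7,0.6],[[-3.5,-1,1.2],-0.8,0.6],[[-4.2,-1.15,1.6],-0.9,0.6],[[-4.9,-1.3,2.1],-1,0.6],[[-5.2,-1.38,2.6],-1.02,0.6],[[-5.2,-1.385,2.6],-1.02,0.6],[[-5.2,-1.385,2.6],-1.02,0.6]]' 5
python3 - <<'E'
from h import *
T=tool();c=vision.camera('wrist'); save(c['img'],'wrist3');W=cloud(c,T);np.savez('wrist3.npz',W=W,img=c['img'],T=T)
go([.4863,-.4103,.042],108.2)
V,U=np.mgrid[:400,:640]
Q=(W-T[:3,3])@T[:3,:3]
m=(abs(Q[...,1])<.03)&(abs(Q[...,0])<.09)&(W[...,2]>.036)&(W[...,2]<.06)&(V<250)
P=Q[m]; print(m.sum())
for a in np.arange(-.07,.08,.01):
    k=abs(P[:,0]-a)<.005
    if k.sum()>10: print(a.round(3),P[k][:,1].min().round(4),P[k][:,1].max().round(4),((P[k][:,1].min()+P[k][:,1].max())/2).round(4))
print(P[:,0].min(),P[:,0].max())
E
```

```text
time_s: 3.45
ee_pos: [0.4864, -0.4097, 0.1203]
eef_rot: [-3.141, -0.001, 1.888]
force: [0.5, -0.3, 1.4]
grip_width: 0.0565
shift [-0.013 -0.02   1.588] twist 0.002 now [ 0.487  -0.4093  0.1214] yaw 108.22
4084
-0.03 -0.0147 0.0139 -0.0004
-0.02 -0.0145 0.0148 0.0001
-0.01 -0.0143 0.0147 0.0002
0.0 -0.0141 0.0145 0.0002
0.01 -0.0139 0.0144 0.0002
0.02 -0.0147 0.0142 -0.0002
0.03 -0.0146 0.0141 -0.0003
0.04 -0.0145 0.0139 -0.0003
0.05 -0.0144 0.0146 0.0001
0.06 -0.0142 0.0146 0.0002
-0.03538593790109782 0.05945079617081911
```

View pics/wrist3.png

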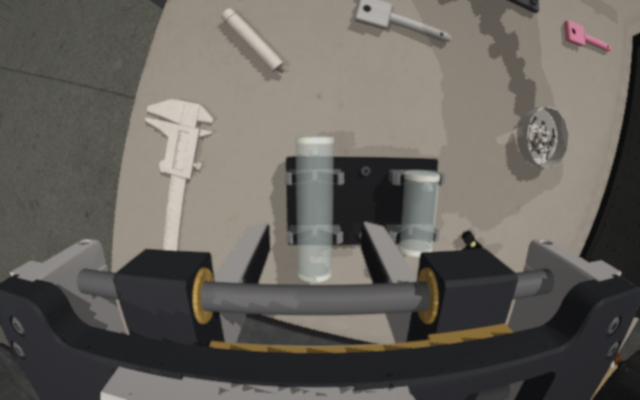

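```bash
python3 -m creep '[[[0,0,0.4],0,0.6],[[0,0,0.8],0,0.6],[[0,0,1.2],0,0.5],[[0,0,1.45],0,0.4],[[0,0,1.58],0,0.36],[[0,0,1.58],0,0.35],[[0,0,1.58],0,0.33],[[0,0,1.58],0,0.3],[[0,0,1.58],0,0.28],[[0,0,1.58],0,0.25],[[0,0,1.58],0,0.25],[[0,0,1.58],0,0.25]]' 5
python3 -m creep '[[[0,0,-0.05],0,0.25],[[0,0,-0.15],0,0.25],[[0,0,-0.3],0,0.25],[[0,0,-0.3],0,0.25]]'
```

```text
time_s: 4.7
ee_pos: [0.4862, -0.4094, 0.0425]
eef_rot: [-3.14, -0.0, 1.889]
force: [-8.8, 0.5, 3.4]
grip_width: 0.0298
time_s: 5.1
ee_pos: [0.4877, -0.4096, 0.0583]
eef_rot: [3.14, 0.002, 1.89]
force: [0.1, 0.2, 0.3]
grip_width: 0.0299
```

```bash
python3 -m creep '[[[0,0,-0.3],0,0.25],[[0,0,-0.7],0,0.25],[[0,0,-1.2],0,0.25],[[0,0,-1.7],0,0.25],[[0,0,-1.9],0,0.25],[[0,0,-1.9],0,0.25]]'
python3 - <<'E'
from h import *
T=tool();c=vision.camera('wrist'); save(c['img'],'wrist4');W=cloud(c,T);np.savez('wrist4.npz',W=W,img=c['img'],T=T)
Q=(W-T[:3,3])@T[:3,:3]
m=(abs(Q[...,1])<.018)&(abs(Q[...,0])<.09)&(Q[...,2]<.03)&(Q[...,2]>-.03)
P=Q[m];print(m.sum(),P[:,0].min(),P[:,0].max())
for a in np.arange(-.04,.065,.01):
    k=abs(P[:,0]-a)<.004
    if k.sum()>5: print(a.round(3),P[k].shape,P[k][:,1].min().round(4),P[k][:,1].max().round(4),'top',P[k][:,2].min().round(4),np.median(P[k][:,2]).round(4))
go([.568,-.0946,.2],100.05)
E
```

```text
time_s: 5.7
ee_pos: [0.4874, -0.4095, 0.1532]
eef_rot: [3.14, 0.002, 1.889]
force: [0.1, 1.0, -0.9]
grip_width: 0.0298
9409 -0.06179066125001577 0.05917707822489555
-0.04 (154, 3) -0.0099 0.0108 top -0.0078 -0.0058
-0.02 (293, 3) -0.0147 0.0157 top -0.0073 -0.0031
-0.01 (689, 3) -0.0148 0.0158 top -0.0271 -0.0047
0.0 (872, 3) -0.0148 0.0158 top -0.03 -0.005
0.01 (1195, 3) -0.018 0.018 top -0.0299 -0.0051
0.02 (749, 3) -0.0142 0.0145 top -0.0082 -0.0047
0.03 (804, 3) -0.014 0.0157 top -0.008 -0.0046
0.04 (817, 3) -0.0147 0.0154 top -0.0085 -0.0046
0.05 (880, 3) -0.0148 0.0151 top -0.0164 -0.0047
0.06 (423, 3) -0.0141 0.0156 top -0.0084 -0.0039
shift [ 5.466  3.509 -0.971] twist 1.026 now [ 0.487  -0.4091  0.1515] yaw 108.26
```

View pics/wrist4.png

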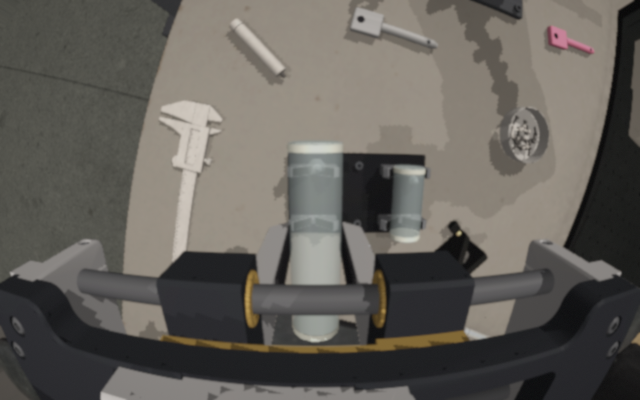

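```bash
python3 -m creep '[[[0.3,0.2,-0.3],0.1,0.25],[[0.8,0.5,-0.6],0.2,0.25],[[1.4,0.9,-0.8],0.3,0.25],[[2.0,1.3,-0.9],0.4,0.25],[[2.6,1.7,-0.97],0.5,0.25],[[3.2,2.1,-0.97],0.6,0.25],[[3.8,2.5,-0.97],0.7,0.25],[[4.4,2.9,-0.97],0.8,0.25],[[4.9,3.2,-0.97],0.9,0.25],[[5.3,3.4,-0.97],1.0,0.25],[[5.48,3.51,-0.97],1.026,0.25],[[5.48,3.51,-0.97],1.026,0.25]]'
python3 - <<'E'
from h import *
T=tool();c=vision.camera('wrist'); save(c['img'],'wrist5');W=cloud(c,T);np.savez('wrist5.npz',W=W,img=c['img'],T=T)
go([.5678,-.0936,.0545],100.05)
print(telemetry.get_obs()['force'])
V,U=np.mgrid[:400,:640]
m=(W[...,2]>.075)&(W[...,2]<.1)&(V<250)&(W[...,0]<.53)&(W[...,0]>.45)
P=W[m];print(m.sum(),cv2.minAreaRect((P[:,:2]*1000).astype(np.float32)))
E
```

```text
time_s: 6.95
ee_pos: [0.5678, -0.0932, 0.199]
eef_rot: [-3.14, -0.001, 1.748]
force: [0.0, 0.2, 0.4]
grip_width: 0.0296
shift [0.009 0.008 2.894] twist 0.006 now [ 0.5677 -0.0941  0.1992] yaw 100.1
[-0.81668764  0.47482892 -1.09410628]
495 ((494.8887023925781, -107.16558837890625), (27.32622528076172, 43.141029357910156), 12.262001991271973)
```

View pics/wrist5.png

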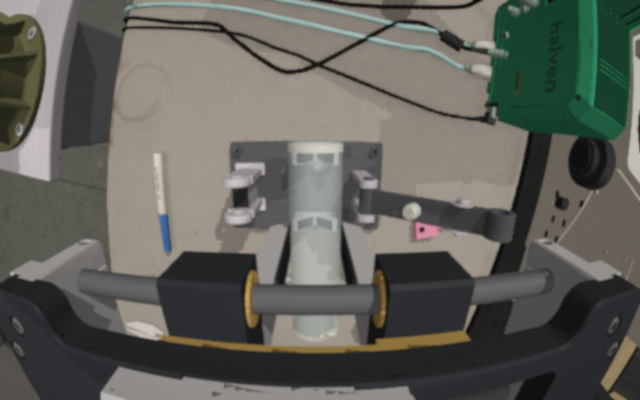

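```bash
python3 -m creep '[[[0,0,0.5],0,0.25],[[0,0,1.1],0,0.25],[[0,0,1.7],0,0.25],[[0,0,2.2],0,0.25],[[0,0,2.5],0,0.25],[[0,0,2.6],0,0.25],[[0,0,2.68],0,0.25],[[0,0,2.68],0,0.25]]'
python3 - <<'E'
from h import *
T=tool();c=vision.camera('wrist'); save(c['img'],'wrist6');W=cloud(c,T)
print(T[:3,3],telemetry.get_obs()['force']); go([.5678,-.0936,.0545],100.05)
Q=(W-T[:3,3])@T[:3,:3]
m=(abs(Q[...,1])<.018)&(abs(Q[...,0])<.09)&(Q[...,2]<.005)&(Q[...,2]>-.03)
P=W[m];Pq=Q[m]
for a in (.02,.03,.04,-.03,-.02):
    k=abs(Pq[:,0]-a)<.004; print(a,np.percentile(P[k][:,2],[50,95,99]))
E
```

```text
time_s: 7.8
ee_pos: [0.5681, -0.0943, 0.0665]
eef_rot: [3.141, 0.0, 1.746]
force: [1.0, -0.3, -0.9]
grip_width: 0.0295
[ 0.56813787 -0.0942691   0.06648395] [-0.73374067 -0.31215276 -0.10488948]
shift [ 0.014 -0.007  0.246] twist -0.001 now [ 0.5683 -0.0942  0.0668] yaw 100.04
0.02 [0.07125082 0.07327429 0.07390506]
0.03 [0.07128435 0.07333773 0.07383359]
0.04 [0.07128439 0.07345873 0.07408778]Traceback (most recent call last):
  File "<stdin>", line 8, in <module>
    return _quantile_unchecked(
        a, q, axis, out, overwrite_input, method, keepdims, weights)
    return _ureduce(a,
                    func=_quantile_ureduce_func,
    ...<5 lines>...
                    overwrite_input=overwrite_input,
                    method=method)
    r = func(a, **kwargs)
    result = _quantile(arr,
                       quantiles=q,
    ...<2 lines>...
                       out=out,
                       weights=wgt)
    slices_having_nans = np.isnan(arr[-1, ...])
                                  ~~~^^^^^^^^^
IndexError: index -1 is out of bounds for axis 0 with size 0
```

View pics/wrist6.png

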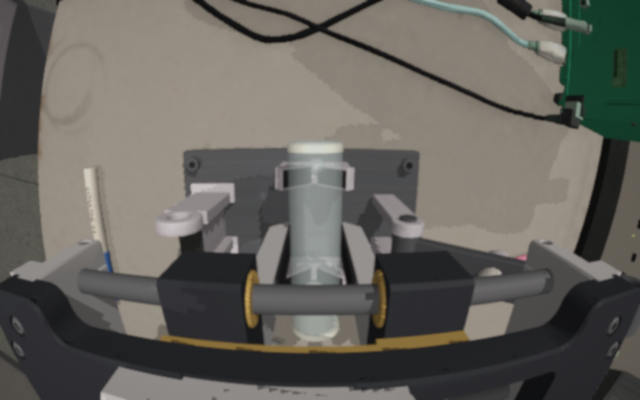

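```bash
python3 -m creep '[[[0.01,0,0.06],0,0.25],[[0.01,0,0.11],0,0.25],[[0.01,0,0.15],0,0.25],[[0.01,0,0.18],0,0.25],[[0.01,0,0.2],0,0.25],[[0.01,0,0.215],0,0.25],[[0.01,0,0.215],0,0.25]]'
python3 -m creep '[[[0,0,0.01],0,0.25],[[0,0,0.02],0,0.25],[[0,0,0.03],0,0.25],[[0,0,0.03],0,0.25]]'
```

```text
time_s: 8.55
ee_pos: [0.5677, -0.0935, 0.0551]
eef_rot: [-3.141, -0.0, 1.746]
force: [1.0, -0.4, -1.1]
grip_width: 0.0299
time_s: 8.95
ee_pos: [0.5676, -0.0935, 0.0538]
eef_rot: [-3.141, -0.0, 1.746]
force: [-5.1, 0.5, 5.2]
grip_width: 0.0296
```

```bash
python3 -m creep '[[[0,-0.01,0],0,0.25],[[0,-0.01,0],0,0.25]]'
```

```text
time_s: 9.15
ee_pos: [0.5675, -0.0935, 0.0538]
eef_rot: [3.141, 0.0, 1.746]
force: [-2.1, 0.1, 2.2]
grip_width: 0.0299
```

```bash
python3 -m creep '[[[0,-0.008,0.005],0,0.25],[[0,-0.01,0.01],0,0.25],[[0,-0.01,0.01],0,0.25]]'
```

```text
time_s: 9.45
ee_pos: [0.5673, -0.0936, 0.0536]
eef_rot: [3.14, 0.0, 1.746]
force: [1.3, 0.8, 4.5]
grip_width: 0.0299
```

```bash
python3 -m creep '[[[0,0,0],0,0.33],[[0,0,0],0,0.36],[[0,0,0],0,0.4],[[0,0,0],0,0.44],[[0,0,0],0,0.44],[[0,0,-0.2],0,0.44],[[0,0,-0.6],0,0.44],[[0,0,-1],0,0.44],[[0,0,-1],0,0.44]]'
python3 - <<'E'
from h import *
T=tool();c=vision.camera('wrist'); save(c['img'],'wrist7');W=cloud(c,T);np.savez('wrist7.npz',W=W,img=c['img'],T=T)
s=np.array([.568,-.0946,0]); a=np.radians(10.05); M=np.array([[np.cos(a),-np.sin(a),0],[np.sin(a),np.cos(a),0],[0,0,1]])
Q=(W-s)@M
m=(abs(Q[...,0])<.02)&(abs(Q[...,1])<.08)&(Q[...,2]<.066)&(Q[...,2]>.047); P=Q[m]
print(m.sum(),P[:,1].min(),P[:,1].max())
for b in (-.05,-.04,-.03,-.02,.0,.02,.03,.04,.05): 
    k=abs(P[:,1]-b)<.005
    if k.sum()>5: print(b,P[k][:,0].min().round(4),P[k][:,0].max().round(4),np.percentile(P[k][:,2],[95,99]))
E
```

```text
time_s: 10.35
ee_pos: [0.5681, -0.0939, 0.1064]
eef_rot: [3.137, 0.002, 1.746]
force: [0.2, 0.0, -0.9]
grip_width: 0.0414
5770 -0.053532304721458875 0.060337134076092036
-0.05 -0.015 0.0143 [0.06058433 0.06105853]
-0.04 -0.0147 0.0142 [0.06098646 0.06139447]
-0.03 -0.0144 0.014 [0.06095572 0.06135084]
-0.02 -0.0142 0.0147 [0.06101034 0.06137093]
0.0 -0.0154 0.0143 [0.06081963 0.06144727]
0.02 -0.0151 0.0147 [0.06106899 0.06142487]
0.03 -0.0149 0.0147 [0.06090129 0.06141018]
0.04 -0.014 0.0145 [0.06107621 0.06177853]
0.05 -0.0139 0.0143 [0.06341053 0.06511881]
```

View pics/wrist7.png

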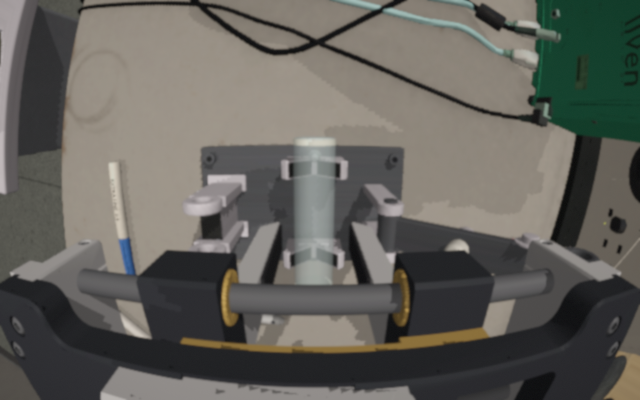

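```bash
cat >> h.py <<'E'
S=np.array([.568,-.0946,0]); _a=np.radians(10.05); M=np.array([[np.cos(_a),-np.sin(_a),0],[np.sin(_a),np.cos(_a),0],[0,0,1]])
def mw(x,y,z): return S+M@np.array([x,y,z])
E
python3 - <<'E'
from h import *
for n in ('wrist2','top0'):
    W=np.load(n+'.npz')['W']; Q=(W-S)@M
    m=(abs(Q[...,1])<.009)&(Q[...,0]>.06)&(Q[...,0]<.16)&(Q[...,2]>.08)&(Q[...,2]<.2); P=Q[m]-[.05,0,.074]
    k=((P[:,0]<.085)&(np.hypot(P[:,0],P[:,2])>.063)) | (np.hypot(P[:,0],P[:,2])<.038)&(np.hypot(P[:,0],P[:,2])>.02)
    B=P[k]; 
    best=None
    for a in np.arange(2.2,2.9,.005):
        # along d, normal u
        d=np.array([-np.cos(a),np.sin(a)]); u=np.array([-d[1],d[0]])
        h=B[:,[0,2]]@u; e=np.median(abs(h-.004))
        if best is None or e<best[0]: best=(e,a,np.median(h))
    print(n,k.sum(),best)
    a=best[1]; d=np.array([-np.cos(a),np.sin(a)]); u=np.array([-d[1],d[0]]); R_=P[:,[0,2]]@d; H=P[:,[0,2]]@u
    for r in np.arange(.02,.145,.008):
        q=abs(R_-r)<.004; print(r.round(3),q.sum(),np.median(H[q]).round(4) if q.sum() else None)
    # studs
    m=(abs(Q[...,1])>.0115)&(abs(Q[...,1])<.02)&(Q[...,0]>.1)&(Q[...,0]<.17)&(Q[...,2]>.1)&(Q[...,2]<.2); P=Q[m]
    for s in (1,-1): 
        q=P[P[:,1]*s>0]; print('stud',s,len(q),q.mean(0).round(4) if len(q) else '', q[:,1].min() if len(q) else '',q[:,1].max() if len(q) else '')
E
```

```text
wrist2 1171 (np.float64(0.000617949139761053), np.float64(2.4549999999999947), np.float64(0.003976284609154203))
0.02 107 0.0039
0.028 112 0.0038
0.036 118 0.004
0.044 87 0.0049
0.052 135 0.0158
0.06 144 0.0041
0.068 126 0.004
0.076 125 0.004
0.084 133 0.0038
0.092 130 0.0038
0.1 133 0.0038
0.108 136 0.0039
0.116 135 0.009
0.124 148 0.0124
0.132 140 0.0104
0.14 21 0.0049
stud 1 32 [0.1185 0.0132 0.1355] 0.011534491777742887 0.014709379623612443
stud -1 86 [ 0.1203 -0.0131  0.1386] -0.017103931456310645 -0.011522749855294785
top0 132 (np.float64(0.0010576182847433346), np.float64(2.449999999999995), np.float64(0.0034677385675752122))
0.02 15 0.004
0.028 13 0.0032
0.036 14 0.0025
0.044 7 0.0058
0.052 18 0.0142
0.06 25 0.0042
0.068 14 0.0029
0.076 14 0.0025
0.084 15 0.0037
0.092 18 0.0037
0.1 16 0.0039
0.108 15 0.0033
0.116 14 0.0057
0.124 15 0.011
0.132 20 0.01
0.14 16 0.0044
stud 1 5 [0.1211 0.013  0.1371] 0.011600803937730098 0.013876606994687983
stud -1 17 [ 0.1259 -0.0138  0.1427] -0.017735222001313524 -0.011513875869034552
```

```bash
python3 - <<'E'
from h import *
print(mw(.1211,0,.1324)); go(mw(.0,0,.225),190.05); go(mw(.1211,0,.2),190.05)
E
```

```text
[ 0.68724182 -0.07346714  0.1324    ]
shift [-0.021  0.016 -2.409] twist -11.25 now [ 0.5674 -0.0938  0.1046] yaw 100.05
shift [-0.02   2.437 -1.903] twist -11.25 now [ 0.5674 -0.0938  0.1046] yaw 100.05
```

```bash
python3 -m creep '[[[0,0,-0.5],0,0.44],[[0,0,-1.2],-0.5,0.5],[[0,0,-1.9],-1.5,0.6],[[0,0,-2.4],-2.5,0.6],[[0,0.2,-2.4],-3.5,0.6],[[0,0.5,-2.4],-4.5,0.6],[[0,0.8,-2.4],-5.5,0.6],[[0,1.1,-2.4],-6.5,0.6],[[0,1.4,-2.4],-7.5,0.6],[[0,1.7,-2.4],-8.5,0.6],[[0,2,-2.4],-9.5,0.6],[[0,2.2,-2.3],-10.5,0.6]]'
python3 -c "
from h import *
go(mw(.1211,0,.2),190.05)"
```

```text
time_s: 11.6
ee_pos: [0.6758, -0.0742, 0.2172]
eef_rot: [3.141, -0.001, -3.065]
force: [-0.0, 0.7, -0.4]
grip_width: 0.0565
shift [-0.23  -0.003  0.345] twist -0.708 now [ 0.6758 -0.0742  0.2172] yaw -175.61
```

```bash
python3 -m creep '[[[-0.23,0,0.2],-0.7,0.6],[[-0.23,0,0.345],-0.7,0.6],[[-0.23,0,0.345],-0.7,0.6],[[-0.23,0,0.345],-0.7,0.6]]'
python3 - <<'E'
from h import *
T=tool();c=vision.camera('wrist'); save(c['img'],'wrist8');W=cloud(c,T);np.savez('wrist8.npz',W=W,img=c['img'],T=T)
go(mw(.1211,0,.1324),190.05)
Q=(W-S)@M
m=(abs(Q[...,1])<.02)&(Q[...,0]>.06)&(Q[...,0]<.2)&(Q[...,2]>.08)&(Q[...,2]<.19); P=Q[m]
for x in np.arange(.07,.18,.006):
    k=abs(P[:,0]-x)<.003
    if k.sum()>5: print(x.round(3),k.sum(),P[k][:,1].min().round(4),P[k][:,1].max().round(4),np.median(P[k][:,2]).round(4))
E
```

```text
time_s: 12.0
ee_pos: [0.6861, -0.0737, 0.2008]
eef_rot: [3.141, -0.001, -2.976]
force: [-0.4, -0.1, 0.2]
grip_width: 0.0563
shift [-0.019  0.002  1.379] twist -0.064 now [ 0.6863 -0.0737  0.2013] yaw -170.46
0.07 183 -0.0115 0.0101 0.0952
0.076 235 -0.0113 0.0099 0.1013
0.082 199 -0.0113 0.0097 0.1192
0.088 189 -0.011 0.0104 0.1123
0.094 219 -0.0109 0.0102 0.1152
0.1 244 -0.0117 0.0099 0.12
0.106 247 -0.0115 0.0097 0.125
0.112 282 -0.0131 0.0108 0.1302
0.118 388 -0.0172 0.0148 0.1355
0.124 345 -0.0173 0.0146 0.1397
0.13 287 -0.0128 0.0107 0.1445
0.136 500 -0.0125 0.0097 0.1582
0.142 278 -0.0112 0.0098 0.1648
0.148 215 -0.0113 0.0098 0.1655
0.154 147 -0.0117 0.0092 0.1639
```

View pics/wrist8.png

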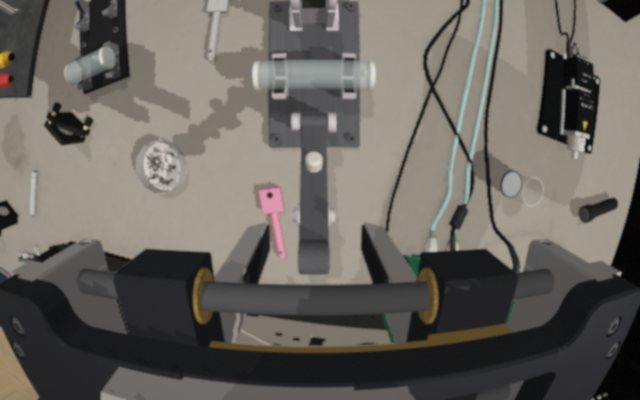

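```bash
python3 -m creep '[[[-0.02,-0.015,0.4],-0.06,0.6],[[-0.02,-0.015,0.8],-0.06,0.6],[[-0.02,-0.015,1.15],-0.06,0.55],[[-0.02,-0.015,1.35],-0.06,0.45],[[-0.02,-0.015,1.38],-0.06,0.4],[[-0.02,-0.015,1.38],-0.06,0.36],[[-0.02,-0.015,1.38],-0.06,0.3],[[-0.02,-0.015,1.38],-0.06,0.25],[[-0.02,-0.015,1.38],-0.06,0.25]]' 12
python3 - <<'E'
from h import *
T=tool();c=vision.camera('wrist'); save(c['img'],'wrist9')
print(T[:3,3],(T[:3,3]-S)@M,telemetry.get_obs()['force'])
E
```

```text
time_s: 12.95
ee_pos: [0.6881, -0.0746, 0.133]
eef_rot: [-3.141, 0.002, -2.965]
force: [2.9, -3.9, 3.5]
grip_width: 0.0322
[ 0.68814737 -0.07456689  0.13296068] [ 0.12179974 -0.00124091  0.13296068] [ 3.45517565 -3.73534029  2.63413855]
```

View pics/wrist9.png

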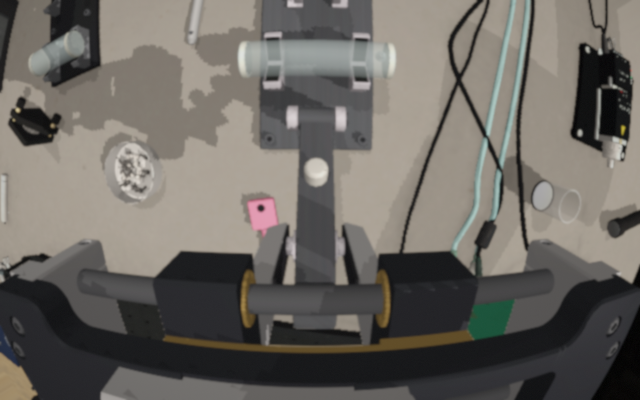

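```bash
python3 -m creep '[[[0.127,-0.01,-0.137],0,0.25],[[0.337,-0.01,-0.316],0,0.25],[[0.572,-0.01,-0.461],0,0.25],[[0.825,-0.01,-0.569],0,0.25],[[1.092,-0.01,-0.639],0,0.25],[[1.366,-0.01,-0.667],0,0.25],[[1.642,-0.01,-0.655],0,0.25],[[1.912,-0.01,-0.601],0,0.25],[[2.172,-0.01,-0.508],0,0.25],[[2.414,-0.01,-0.376],0,0.25],[[2.564,-0.01,-0.269],0,0.25],[[2.634,-0.01,-0.21],0,0.25]]' 12
python3 - <<'E'
from h import *
T=tool();c=vision.camera('wrist'); save(c['img'],'wrist10')
q=(T[:3,3]-S)@M; print(q,telemetry.get_obs()['force'],np.arctan2(q[2]-.074,.05-q[0]),np.hypot(q[2]-.074,.05-q[0]))
E
```

```text
time_s: 14.2
ee_pos: [0.5572, -0.097, 0.143]
eef_rot: [3.14, -0.001, -2.964]
force: [-5.6, 5.2, 8.4]
grip_width: 0.0318
[-0.01104988 -0.00048909  0.14296079] [-9.13745603  3.41608615  7.77278467] 0.8461713475980784 0.09210145736733173
```

View pics/wrist10.png

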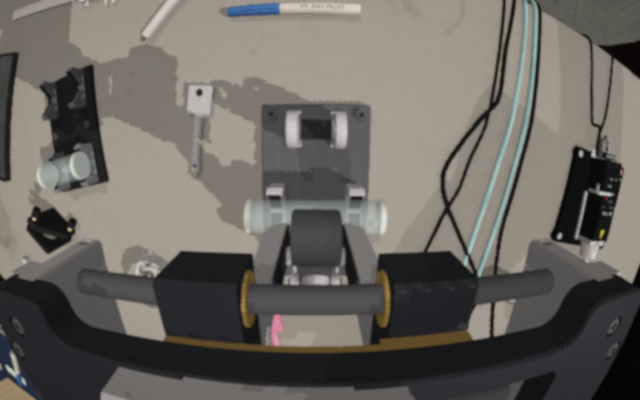

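```bash
python3 -m creep '[[[0.139,0.01,0.121],0,0.25],[[0.258,0.01,0.263],0,0.25],[[0.363,0.01,0.415],0,0.25],[[0.451,0.01,0.578],0,0.25],[[0.523,0.01,0.748],0,0.25],[[0.569,0.01,0.889],0,0.25],[[0.599,0.01,1.015],0,0.25],[[0.612,0.01,1.088],0,0.25],[[0.622,0.01,1.161],0,0.25],[[0.622,0.01,1.161],0,0.25]]' 12
python3 - <<'E'
from h import *
T=tool();c=vision.camera('wrist'); save(c['img'],'wrist11')
q=(T[:3,3]-S)@M; print(q,telemetry.get_obs()['force'],np.arctan2(q[2]-.074,.05-q[0]),np.hypot(q[2]-.074,.05-q[0]))
E
```

```text
time_s: 15.25
ee_pos: [0.5266, -0.1022, 0.0836]
eef_rot: [3.14, -0.002, -2.965]
force: [-3.6, 3.7, -1.1]
grip_width: 0.0318
[-0.04208435 -0.0002102   0.08359014] [-3.76822405  3.98066762 -0.78059555] 0.10377111723137243 0.09258238393810526
```

View pics/wrist11.png

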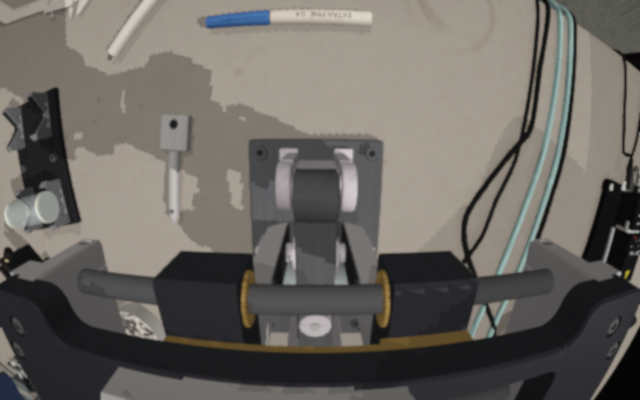

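```bash
python3 -m creep '[[[0.005,0,0.03],0,0.25],[[0.005,0,0.06],0,0.25],[[0.01,0,0.08],0,0.25],[[0.01,0,0.1],0,0.25],[[0.01,0,0.12],0,0.25],[[0.01,0,0.14],0,0.25],[[0.01,0,0.155],0,0.25],[[0.01,0,0.155],0,0.25]]' 12
python3 -m creep '[[[0,0,0.01],0,0.25],[[0,0,0.02],0,0.25],[[0,0,0.03],0,0.25],[[0,0,0.03],0,0.25]]' 12
```

```text
time_s: 16.1
ee_pos: [0.5261, -0.1022, 0.0762]
eef_rot: [3.14, -0.002, -2.965]
force: [-4.6, 3.8, 0.5]
grip_width: 0.032
time_s: 16.5
ee_pos: [0.5261, -0.1022, 0.0748]
eef_rot: [3.14, -0.002, -2.965]
force: [-4.7, 4.2, 1.6]
grip_width: 0.032
```

```bash
python3 -m creep '[[[0,0,0.01],0,0.25],[[0,0,0.02],0,0.25],[[0,0,0.02],0,0.25]]' 12
python3 -m creep '[[[0,0,0.01],0,0.25],[[0,0,0.02],0,0.25],[[0,0,0.02],0,0.25]]' 12
```

```text
time_s: 16.8
ee_pos: [0.5262, -0.1023, 0.0738]
eef_rot: [3.14, -0.002, -2.965]
force: [-5.2, 4.6, 0.5]
grip_width: 0.0318
time_s: 17.1
ee_pos: [0.5262, -0.1022, 0.0728]
eef_rot: [3.14, -0.002, -2.965]
force: [-5.7, 5.0, 1.2]
grip_width: 0.0315
```

```bash
python3 -m creep '[[[0,0,0.01],0,0.25],[[0,0,0.02],0,0.25],[[0,0,0.02],0,0.25]]' 12
python3 - <<'E'
from h import *
T=tool();c=vision.camera('wrist'); save(c['img'],'wrist12');W=cloud(c,T)
print(telemetry.get_obs()['force'])
Q=(W-S)@M
m=(abs(Q[...,1])<.009)&(Q[...,0]>-.1)&(Q[...,0]<.05)&(Q[...,2]>.06)&(Q[...,2]<.11); P=Q[m]
for x in np.arange(-.095,.03,.005):
    k=abs(P[:,0]-x)<.0025
    if k.sum()>5: print(x.round(3),k.sum(),np.median(P[k][:,2]).round(4))
E
```

```text
time_s: 17.4
ee_pos: [0.5262, -0.1023, 0.0719]
eef_rot: [3.14, -0.002, -2.965]
force: [-4.9, 3.9, 2.1]
grip_width: 0.0317
[-5.45839973  4.40345636  1.21416581]
-0.09 56 0.0782
-0.085 489 0.0847
-0.08 427 0.0889
-0.075 394 0.0897
-0.07 330 0.0886
-0.065 213 0.0848
-0.06 317 0.0806
-0.055 314 0.0805
-0.05 309 0.0804
-0.045 287 0.0803
-0.04 276 0.0801
-0.035 270 0.08
-0.03 263 0.0799
-0.025 171 0.0797
-0.01 77 0.0898
-0.005 268 0.09
0.0 249 0.0905
0.005 132 0.09
0.01 19 0.0894
0.015 39 0.0789
0.02 155 0.0787
```

View pics/wrist12.png

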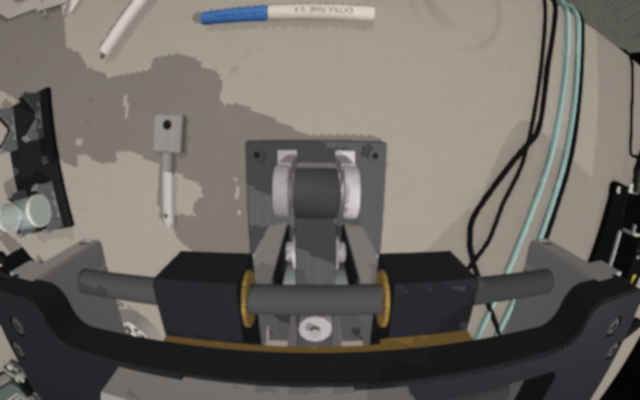

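```bash
python3 -m creep '[[[0,0,0.015],0,0.25],[[0,0,0.03],0,0.25],[[0,0,0.04],0,0.25],[[0,0,0.04],0,0.25]]' 20
python3 - <<'E'
from h import *
T=tool();c=vision.camera('wrist'); W=cloud(c,T); np.savez('wrist13.npz',W=W,img=c['img'],T=T)
print(telemetry.get_obs()['force'])
Q=(W-S)@M
def prof(lo,hi,xs):
    for x in xs:
        k=(Q[...,1]>lo)&(Q[...,1]<hi)&(abs(Q[...,0]-x)<.0025)&(Q[...,2]>.06)&(Q[...,2]<.11)
        if k.sum()>5: print(x.round(3),k.sum(),np.median(Q[k][:,2]).round(4),end=' | ')
    print()
prof(-.009,.009,np.arange(-.09,.03,.005)); prof(.015,.02,np.arange(-.095,-.055,.005)); prof(-.02,-.015,np.arange(-.095,-.055,.005))
E
```

```text
time_s: 17.85
ee_pos: [0.5262, -0.1022, 0.0699]
eef_rot: [3.14, -0.002, -2.965]
force: [-6.9, 5.3, 1.6]
grip_width: 0.0317
[-6.51229909  4.96650597  1.41263223]
-0.09 86 0.0758 | -0.085 468 0.0822 | -0.08 424 0.0862 | -0.075 394 0.0871 | -0.07 339 0.0859 | -0.065 205 0.0819 | -0.06 320 0.0783 | -0.055 311 0.0784 | -0.05 307 0.0783 | -0.045 294 0.0783 | -0.04 278 0.0783 | -0.035 274 0.0783 | -0.03 265 0.0781 | -0.025 164 0.0782 | -0.01 95 0.0885 | -0.005 307 0.089 | 0.0 238 0.0895 | 0.005 112 0.089 | 0.01 23 0.0887 | 0.015 46 0.0782 | 0.02 127 0.078 | 
-0.09 78 0.0732 | -0.085 123 0.083 | -0.08 118 0.0866 | -0.075 116 0.0874 | -0.07 99 0.0864 | -0.065 68 0.0828 | 
-0.09 80 0.0744 | -0.085 123 0.0834 | -0.08 119 0.0867 | -0.075 107 0.0876 | -0.07 89 0.0863 | -0.065 60 0.0827 |
```

```bash
python3 -m creep '[[[0,0,0.01],0,0.25],[[0,0,0.02],0,0.25],[[0,0,0.02],0,0.25]]' 20
python3 -m creep '[[[0,0,0.01],0,0.25],[[0,0,0.02],0,0.25],[[0,0,0.02],0,0.25]]' 20
python3 - <<'E'
from h import *
T=tool();c=vision.camera('wrist'); W=cloud(c,T); np.savez('wrist14.npz',W=W,img=c['img'],T=T)
print(telemetry.get_obs()['force'])
Q=(W-S)@M
def prof(lo,hi,xs):
    for x in xs:
        k=(Q[...,1]>lo)&(Q[...,1]<hi)&(abs(Q[...,0]-x)<.0025)&(Q[...,2]>.06)&(Q[...,2]<.11)
        if k.sum()>5: print(x.round(3),k.sum(),np.median(Q[k][:,2]).round(4),end=' | ')
    print()
prof(-.009,.009,np.arange(-.09,.03,.005)); prof(.015,.02,np.arange(-.095,-.055,.005)); prof(-.02,-.015,np.arange(-.095,-.055,.005))
E
```

```text
time_s: 18.2
ee_pos: [0.5262, -0.1022, 0.0693]
eef_rot: [3.14, -0.002, -2.965]
force: [-7.8, 4.5, 7.0]
grip_width: 0.0315
time_s: 18.5
ee_pos: [0.5264, -0.1022, 0.069]
eef_rot: [3.14, -0.001, -2.965]
force: [-10.8, 5.5, 16.1]
grip_width: 0.0319
[-11.12913334   6.53820153  16.01401066]
-0.09 87 0.0763 | -0.085 462 0.0817 | -0.08 420 0.0854 | -0.075 391 0.0864 | -0.07 335 0.0851 | -0.065 214 0.0814 | -0.06 322 0.0777 | -0.055 324 0.0776 | -0.05 302 0.0778 | -0.045 298 0.0777 | -0.04 280 0.0777 | -0.035 274 0.0777 | -0.03 265 0.0777 | -0.025 163 0.0777 | -0.01 108 0.0881 | -0.005 316 0.0887 | 0.0 228 0.0892 | 0.005 113 0.0888 | 0.01 13 0.0885 | 0.015 58 0.078 | 0.02 114 0.0778 | 
-0.09 76 0.0733 | -0.085 128 0.0833 | -0.08 121 0.0866 | -0.075 112 0.0874 | -0.07 92 0.0865 | -0.065 69 0.0829 | 
-0.09 80 0.0759 | -0.085 123 0.0836 | -0.08 117 0.0865 | -0.075 115 0.0873 | -0.07 90 0.0862 | -0.065 59 0.0826 |
```

```bash
python3 -m creep '[[[-0.01,0,-0.03],0,0.25],[[-0.01,0,-0.03],0,0.4],[[-0.01,0,-0.03],0,0.5],[[-0.01,0,-0.03],0,0.5],[[-0.01,0,-0.3],0,0.5],[[-0.01,0,-0.8],0,0.5],[[-0.01,0,-1.4],0,0.5],[[-0.01,0,-2],0,0.5],[[-0.01,0,-2],0,0.5]]'
python3 - <<'E'
from h import *
T=tool();c=vision.camera('wrist'); W=cloud(c,T); np.savez('wrist15.npz',W=W,img=c['img'],T=T);save(c['img'],'wrist15')
Q=(W-S)@M
def prof(lo,hi,xs):
    for x in xs:
        k=(Q[...,1]>lo)&(Q[...,1]<hi)&(abs(Q[...,0]-x)<.0025)&(Q[...,2]>.06)&(Q[...,2]<.11)
        if k.sum()>5: print(x.round(3),k.sum(),np.median(Q[k][:,2]).round(4),end=' | ')
    print()
prof(-.009,.009,np.arange(-.09,.04,.005)); prof(.015,.02,np.arange(-.095,-.055,.005)); prof(-.02,-.015,np.arange(-.095,-.055,.005))
k=(abs(Q[...,1])<.03)&(Q[...,0]<-.055)&(Q[...,0]>-.11)&(Q[...,2]>.08)&(Q[...,2]<.1)
print(cv2.minAreaRect((Q[k][:,:2]*1000).astype(np.float32)))
V,U=np.mgrid[:400,:640]
k=(abs(W[...,0]-.51)<.07)&(abs(W[...,1]+.225)<.03)&(W[...,2]>.004)&(W[...,2]<.03)
P=W[k];print('pin',k.sum(),cv2.minAreaRect((P[:,:2]*1000).astype(np.float32)))
print(telemetry.get_obs()['force'])
E
```

```text
time_s: 19.45
ee_pos: [0.529, -0.1033, 0.1731]
eef_rot: [-3.138, 0.007, -2.965]
force: [-0.6, -0.0, 0.4]
grip_width: 0.0468
-0.085 150 0.082 | -0.08 152 0.0859 | -0.075 130 0.0871 | -0.07 131 0.0859 | -0.065 94 0.0822 | -0.06 124 0.0782 | -0.055 126 0.0781 | -0.05 126 0.0782 | -0.045 122 0.0782 | -0.04 112 0.0781 | -0.035 122 0.0781 | -0.03 122 0.0782 | -0.025 109 0.0781 | -0.02 110 0.0781 | -0.015 120 0.078 | -0.01 165 0.0786 | -0.005 162 0.0886 | 0.0 115 0.0895 | 0.005 83 0.089 | 0.01 17 0.0788 | 0.015 87 0.078 | 0.02 89 0.078 | 0.025 89 0.0781 | 0.03 92 0.078 | 0.035 75 0.0779 | 
-0.09 24 0.0704 | -0.085 43 0.0833 | -0.08 38 0.0867 | -0.075 36 0.0873 | -0.07 38 0.0865 | -0.065 31 0.0833 | 
-0.09 23 0.0774 | -0.085 36 0.0832 | -0.08 41 0.0866 | -0.075 36 0.0872 | -0.07 36 0.0864 | -0.065 27 0.083 | 
((-75.25970458984375, 0.25055503845214844), (43.28360366821289, 24.269399642944336), 89.01851654052734)
pin 1103 ((512.8607177734375, -223.5033416748047), (91.44513702392578, 26.733980178833008), 4.287062644958496)
[ 0.36095318  1.08952674 -0.96436428]
```

View pics/wrist15.png

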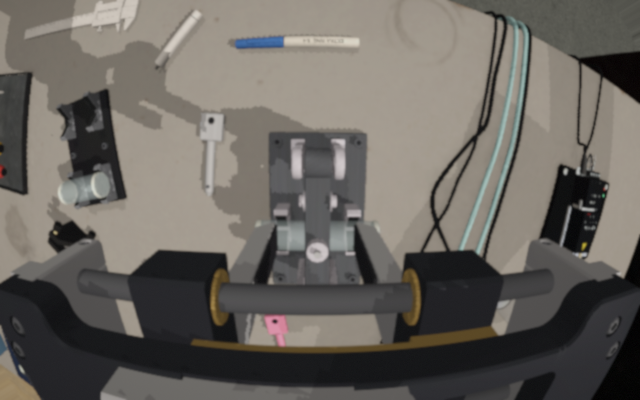

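```bash
python3 -c "
from h import *
go([.50,-.2235,.18],93); print(telemetry.get_obs()['qpos'])"
python3 -m creep '[[[0,-0.1,-0.5],1,0.5],[[0.1,-0.4,-0.5],2,0.5],[[0.2,-0.7,-0.5],3,0.5],[[0.3,-1,-0.5],4,0.5],[[0.4,-1.3,-0.5],5,0.5],[[0.5,-1.6,-0.5],6,0.5],[[0.6,-1.9,-0.5],7,0.5],[[0.7,-2.1,-0.5],8,0.5],[[0.8,-2.3,-0.4],9,0.5],[[0.9,-2.3,-0.3],10,0.5],[[0.95,-2.3,-0.2],11,0.5],[[0.97,-2.3,-0.15],12,0.5]]'
python3 -c "
from h import *
go([.50,-.2235,.16],3); print(telemetry.get_obs()['qpos'])"
```

```text
shift [ 0.978 -2.272 -0.186] twist 12.141 now [ 0.5282 -0.1031  0.1707] yaw -169.87
[-2.60757276e-01  3.21671542e-01  1.62258035e+00 -4.55053950e-06
  1.19311024e+00 -2.00836425e+00]
time_s: 20.7
ee_pos: [0.4992, -0.2245, 0.1745]
eef_rot: [-3.14, -0.001, 1.637]
force: [0.6, 0.1, -0.0]
grip_width: 0.0471
shift [0.018 0.018 0.29 ] twist 11.347 now [ 0.4992 -0.2245  0.1745] yaw 93.78
[-4.89530821e-01  3.40650821e-01  1.58764111e+00  3.13295606e-05
  1.21525741e+00 -5.55492076e-01]
```

```bash
python3 -m creep '[[[0,0,0],1,0.5],[[0,0,0],2,0.5],[[0,0,0],3,0.5],[[0,0,0],4,0.5],[[0,0,0.1],5,0.5],[[0,0,0.1],6,0.5],[[0,0,0.1],7,0.5],[[0,0,0.2],8,0.5],[[0,0,0.2],9,0.5],[[0,0,0.2],10,0.5],[[0.02,0.02,0.3],11,0.5],[[0.02,0.02,0.3],11.3,0.5]]'
python3 -m creep '[[[0,0,0],0,0.5],[[0,0,0],0,0.5]]'
python3 - <<'E'
from h import *
T=tool();c=vision.camera('wrist'); W=cloud(c,T); np.savez('wrist16.npz',W=W,img=c['img'],T=T);save(c['img'],'wrist16')
Q=(W-T[:3,3])@T[:3,:3]; V,U=np.mgrid[:400,:640]
k=(abs(Q[...,0])<.11)&(abs(Q[...,1])<.03)&(W[...,2]>.005)&(W[...,2]<.03)&(V<260)
P=Q[k]; print(k.sum())
for x in np.arange(-.05,.09,.005):
    q=P[abs(P[:,0]-x)<.0025]
    if len(q)>3: print(x.round(3),len(q),q[:,1].min().round(4),q[:,1].max().round(4),((q[:,1].min()+q[:,1].max())/2).round(4),q[:,2].min().round(4))
print(P[:,0].min(),P[:,0].max(),T[:3,3],telemetry.get_obs()['qpos'])
E
```

```text
time_s: 21.9
ee_pos: [0.5003, -0.2232, 0.1594]
eef_rot: [-3.14, 0.002, 0.06]
force: [-0.1, -0.3, -0.4]
grip_width: 0.0469
time_s: 22.1
ee_pos: [0.5006, -0.2234, 0.1603]
eef_rot: [-3.141, 0.001, 0.067]
force: [0.2, 0.4, 0.1]
grip_width: 0.0467
1265
-0.035 25 -0.0099 0.0123 0.0012 0.1493
-0.03 100 -0.0099 0.0145 0.0023 0.1488
-0.025 113 -0.0109 0.0144 0.0017 0.1487
-0.02 122 -0.0109 0.0143 0.0017 0.1484
-0.015 106 -0.0108 0.0143 0.0017 0.1487
-0.01 122 -0.0108 0.0143 0.0018 0.1488
-0.005 121 -0.0107 0.0142 0.0017 0.1494
-0.0 44 -0.0024 0.0058 0.0017 0.1491
0.005 38 -0.0024 0.0058 0.0017 0.1491
0.01 44 -0.0024 0.0058 0.0017 0.1498
0.015 47 -0.0035 0.0058 0.0012 0.1496
0.02 48 -0.0034 0.0058 0.0012 0.1495
0.025 50 -0.0034 0.0057 0.0012 0.1498
0.03 48 -0.0034 0.0057 0.0011 0.1494
0.035 50 -0.0034 0.0057 0.0011 0.1493
0.04 49 -0.0034 0.0057 0.0011 0.1495
0.045 45 -0.0034 0.0057 0.0011 0.1492
0.05 49 -0.0034 0.0057 0.0011 0.1474
0.055 40 -0.0034 0.0057 0.0011 0.1498
0.06 4 -0.0004 0.0036 0.0016 0.1518
-0.03374152387257193 0.05752185868049813 [ 0.50064278 -0.22342612  0.1602954 ] [-4.86595486e-01  3.56751566e-01  1.60073811e+00  1.79414701e-05
  1.18458807e+00  1.01763403e+00]
```

View pics/wrist16.png

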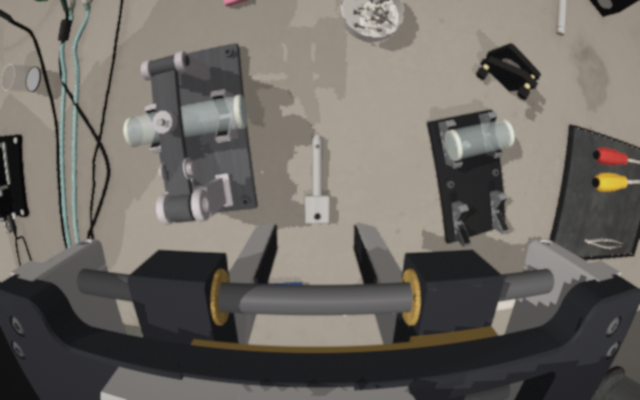

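```bash
python3 -m creep '[[[-0.2,0.034,0.5],-0.08,0.5],[[-0.36,0.034,1.1],-0.08,0.5],[[-0.36,0.034,1.7],-0.08,0.5],[[-0.36,0.034,2.2],-0.08,0.45],[[-0.36,0.034,2.6],-0.08,0.45],[[-0.36,0.034,2.76],-0.08,0.45],[[-0.36,0.034,2.76],-0.08,0.45]]' 30
python3 -m creep '[[[0,0,0],0,0.35],[[0,0,0],0,0.3],[[0,0,0],0,0.25],[[0,0,0],0,0.2],[[0,0,0],0,0.15],[[0,0,0],0,0.15]]' 30
```

```text
time_s: 22.85
ee_pos: [0.4826, -0.2262, 0.022]
eef_rot: [-3.141, 0.001, 0.077]
force: [1.0, -0.5, 0.8]
grip_width: 0.0423
time_s: 23.45
ee_pos: [0.4834, -0.2266, 0.0236]
eef_rot: [3.141, -0.001, 0.076]
force: [-0.7, 0.3, 7.0]
grip_width: 0.0251
```

```bash
python3 -m creep '[[[0,0,-0.1],0,0.15],[[0,0,-0.6],0,0.15],[[0,0,-1.2],0,0.15],[[0,0,-1.8],0,0.15],[[0,0,-2.2],0,0.15],[[0,0,-2.2],0,0.15]]' 30
python3 -c "
from h import *
print(mw(-.075,-.113,.13)); go(mw(-.075,-.118,.135),100.05)"
```

```text
time_s: 24.05
ee_pos: [0.4839, -0.2269, 0.1355]
eef_rot: [3.139, -0.004, 0.076]
force: [-0.2, -0.6, -1.3]
grip_width: 0.025
[ 0.51387016 -0.21895417  0.13      ]
shift [ 0.619 -0.013  0.013] twist -11.96 now [ 0.4839 -0.2269  0.1355] yaw 4.37
```

```bash
python3 -m creep '[[[0,0,0],-1,0.15],[[0.1,0,0],-2,0.15],[[0.2,0,0],-3,0.15],[[0.2,0,0],-4,0.15],[[0.3,0,0],-5,0.15],[[0.4,0,0],-6,0.15],[[0.4,0,0],-7,0.15],[[0.5,0,0],-8,0.15],[[0.6,0,0],-9,0.15],[[0.6,0,0],-10,0.15],[[0.62,-0.01,0],-11,0.15],[[0.62,-0.01,0],-11.96,0.15]]' 30
python3 -m creep '[[[0,0,0],0,0.15],[[0,0,0],0,0.15],[[0,0,0],0,0.15]]' 30
cat > pin.py <<'E'
from h import *
import sys
T=tool();c=vision.camera('wrist'); W=cloud(c,T); n=sys.argv[1]; np.savez(n+'.npz',W=W,img=c['img'],T=T);save(c['img'],n)
Q=(W-T[:3,3])@T[:3,:3]; V,U=np.mgrid[:400,:640]
k=(Q[...,0]<.09)&(Q[...,0]>-.04)&(abs(Q[...,1])<.018)&(Q[...,2]>0.0)&(Q[...,2]<.03)&(V<300)
if len(sys.argv)>2: k&=(((W-S)@M)[...,1]<-.024)
P=Q[k]; print(k.sum())
for x in np.arange(-.04,.09,.005):
    q=P[abs(P[:,0]-x)<.0025]
    if len(q)>3: print(x.round(3),len(q),q[:,1].min().round(4),q[:,1].max().round(4),((q[:,1].min()+q[:,1].max())/2).round(4),'top',np.percentile(q[:,2],10).round(4))
print('x',P[:,0].min(),P[:,0].max())
E2=(W-S)@M
k=(abs(E2[...,1])<.03)&(E2[...,0]<-.055)&(E2[...,0]>-.1)&(E2[...,2]>.078)&(E2[...,2]<.095)&(V<260)
if k.sum()>10: print('ears',cv2.minAreaRect((E2[k][:,:2]*1000).astype(np.float32)),E2[k][:,:2].min(0),E2[k][:,:2].max(0),'top',np.percentile(E2[k][:,2],98))
o=telemetry.get_obs();print('tool in mount',((T[:3,3]-S)@M).round(4),o['eef_rot'].round(4),o['force'].round(1),o['time_s'])
go(mw(-.075,-.118,.091),100.05)
E
python3 pin.py wrist17
```

```text
time_s: 25.25
ee_pos: [0.5134, -0.2232, 0.1313]
eef_rot: [-3.14, -0.001, 1.752]
force: [-0.5, -0.2, -0.7]
grip_width: 0.0255
time_s: 25.55
ee_pos: [0.5137, -0.2234, 0.1322]
eef_rot: [-3.141, -0.0, 1.743]
force: [0.8, -0.2, -0.7]
grip_width: 0.025
4127
-0.015 205 -0.0119 0.0129 0.0005 top 0.0132
-0.01 306 -0.0119 0.0128 0.0005 top 0.013
-0.005 357 -0.0126 0.0137 0.0005 top 0.0109
-0.0 363 -0.0125 0.0136 0.0005 top 0.0116
0.005 377 -0.0125 0.0148 0.0012 top 0.0124
0.01 559 -0.0179 0.018 0.0 top 0.0049
0.015 283 -0.0117 0.0133 0.0008 top 0.0138
0.02 136 -0.0043 0.0052 0.0005 top 0.0134
0.025 142 -0.0043 0.0052 0.0005 top 0.0136
0.03 146 -0.0042 0.0052 0.0005 top 0.0136
0.035 147 -0.0042 0.0051 0.0005 top 0.0136
0.04 145 -0.0042 0.0051 0.0005 top 0.0136
0.045 148 -0.0042 0.0051 0.0005 top 0.0137
0.05 146 -0.0041 0.0051 0.0005 top 0.0138
0.055 147 -0.0041 0.005 0.0005 top 0.0136
0.06 151 -0.0041 0.0051 0.0005 top 0.0137
0.065 153 -0.0041 0.005 0.0005 top 0.0131
0.07 147 -0.0041 0.005 0.0005 top 0.0138
0.075 69 -0.0035 0.0045 0.0005 top 0.0153
x -0.01658705238673841 0.07590635291224676
ears ((-71.6430435180664, 0.2626781463623047), (33.1051025390625, 43.38550567626953), 0.07665471732616425) [-0.0882192  -0.02143224] [-0.05510409  0.02194093] top 0.08796977391620099
tool in mount [-0.076  -0.1174  0.1322] [-3.1413e+00 -2.0000e-04  1.7437e+00] [ 0.2 -1.1 -1.4] 25.6
shift [-0.012  0.019  0.827] twist -0.018 now [ 0.5137 -0.2235  0.1324] yaw 99.91
```

View pics/wrist17.png

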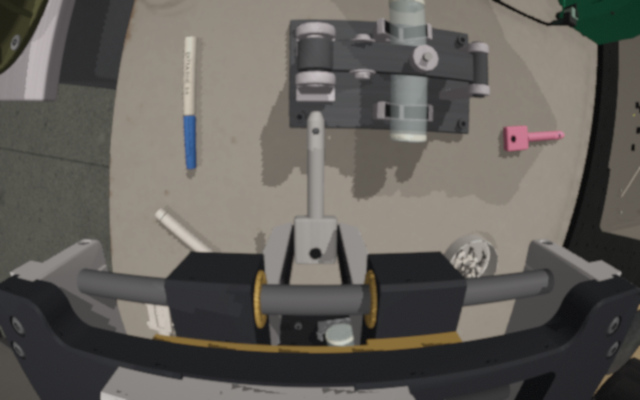

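```bash
python3 -m creep '[[[0,0.01,0.2],-0.02,0.15],[[0,0.01,0.5],-0.02,0.15],[[0,0.01,0.7],-0.02,0.15],[[0,0.01,0.8],-0.02,0.15],[[0,0.01,0.8],-0.02,0.15],[[0,0.01,0.8],-0.02,0.15]]' 30
sed -i 's/^go.*/go(mw(-.0755,-.118,.0925),100.05)/' pin.py
python3 pin.py wrist18 1
```

```text
time_s: 26.2
ee_pos: [0.5145, -0.2235, 0.0929]
eef_rot: [3.141, 0.0, 1.749]
force: [-0.2, -0.0, -0.8]
grip_width: 0.0254
4135
-0.015 203 -0.0119 0.0129 0.0005 top 0.0132
-0.01 312 -0.0121 0.0131 0.0005 top 0.0129
-0.005 348 -0.0125 0.0136 0.0005 top 0.0106
-0.0 365 -0.0125 0.0136 0.0005 top 0.012
0.005 380 -0.0125 0.0136 0.0005 top 0.0123
0.01 565 -0.018 0.0179 -0.0 top 0.005
0.015 280 -0.0117 0.0133 0.0008 top 0.0138
0.02 138 -0.0043 0.0052 0.0005 top 0.0134
0.025 145 -0.0043 0.0052 0.0005 top 0.0135
0.03 140 -0.0042 0.0052 0.0005 top 0.0138
0.035 143 -0.0042 0.0052 0.0005 top 0.0136
0.04 151 -0.0042 0.0051 0.0005 top 0.0138
0.045 149 -0.0042 0.0051 0.0005 top 0.0138
0.05 144 -0.0041 0.0051 0.0005 top 0.0137
0.055 149 -0.0041 0.0051 0.0005 top 0.0137
0.06 153 -0.0041 0.005 0.0005 top 0.014
0.065 153 -0.0041 0.005 0.0005 top 0.0132
0.07 148 -0.0041 0.005 0.0005 top 0.0141
0.075 69 -0.0035 0.0045 0.0005 top 0.0155
x -0.016570077733229466 0.07588903435574038
ears ((-71.9994888305664, -0.04160118103027344), (43.22751235961914, 33.47301483154297), 89.24385833740234) [-0.08895412 -0.02163844] [-0.05521358  0.0216821 ] top 0.08797162779608926
tool in mount [-0.0752 -0.1176  0.0929] [3.1410e+00 5.0000e-04 1.7488e+00] [-0.1 -0.  -1.2] 26.25
shift [-0.007 -0.008  0.013] twist 0.019 now [ 0.5146 -0.2236  0.0931] yaw 100.2
```

View pics/wrist18.png

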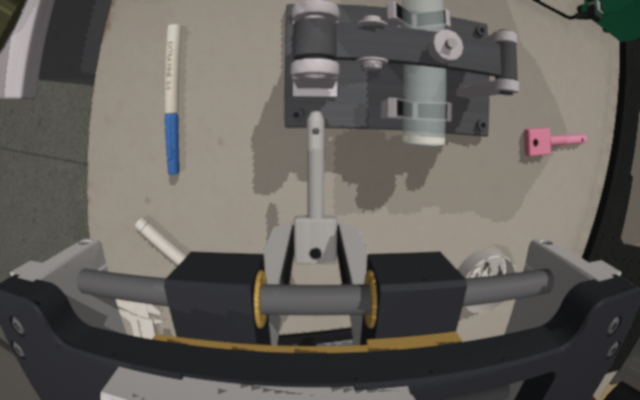

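```bash
python3 - <<'E'
from h import *
from scipy.optimize import least_squares
for n in ('wrist2','wrist15','wrist17','wrist18'):
    W=np.load(n+'.npz')['W']; Q=(W-S)@M
    for nm,lo,hi,r in (('ear-',-.0205,-.0145,.014),('eye',-.009,.009,.013),('ear+',.0145,.0205,.014)):
        k=(Q[...,1]>lo)&(Q[...,1]<hi)&(Q[...,0]>-.088)&(Q[...,0]<-.063)&(Q[...,2]>.079)&(Q[...,2]<.095); P=Q[k]
        if k.sum()<15: continue
        s=least_squares(lambda p:np.hypot(P[:,0]-p[0],P[:,2]-p[1])-r,[-.075,.074],loss='soft_l1',f_scale=.0007); print(n,nm,k.sum(),s.x.round(4))
E
```

```text
wrist2 ear- 126 [-0.0749  0.0733]
wrist2 ear+ 138 [-0.0748  0.0734]
wrist15 ear- 230 [-0.0753  0.0735]
wrist15 eye 625 [-0.0751  0.074 ]
wrist15 ear+ 211 [-0.0749  0.0735]
wrist17 ear- 320 [-0.0754  0.0733]
wrist17 eye 886 [-0.0751  0.0739]
wrist17 ear+ 292 [-0.075   0.0733]
wrist18 ear- 481 [-0.0752  0.0732]
wrist18 eye 1282 [-0.0751  0.0739]
wrist18 ear+ 434 [-0.0751  0.0732]
```

```bash
python3 -m creep '[[[0.1,-0.008,0.012],0.02,0.15],[[0.2,-0.008,0.012],0.02,0.15],[[0.28,-0.008,0.012],0.02,0.15],[[0.34,-0.008,0.012],0.02,0.15],[[0.4,-0.008,0.012],0.02,0.15],[[0.46,-0.008,0.012],0.02,0.15],[[0.52,-0.008,0.012],0.02,0.15],[[0.58,-0.008,0.012],0.02,0.15],[[0.58,-0.008,0.012],0.02,0.15]]' 30
python3 pin.py wrist19 1
```

```text
time_s: 27.15
ee_pos: [0.5087, -0.1946, 0.0921]
eef_rot: [-3.142, -0.0, 1.746]
force: [1.1, 0.1, -0.7]
grip_width: 0.0255
3816
-0.015 210 -0.0119 0.0129 0.0005 top 0.0135
-0.01 299 -0.0119 0.0128 0.0005 top 0.013
-0.005 365 -0.0126 0.0136 0.0005 top 0.0102
-0.0 362 -0.0125 0.0136 0.0005 top 0.0116
0.005 372 -0.0125 0.0136 0.0005 top 0.0123
0.01 569 -0.018 0.0179 -0.0 top 0.0048
0.015 276 -0.0117 0.0133 0.0008 top 0.0138
0.02 138 -0.0043 0.0053 0.0005 top 0.0136
0.025 144 -0.0043 0.0052 0.0005 top 0.0135
0.03 143 -0.0042 0.0052 0.0005 top 0.0136
0.035 145 -0.0042 0.0052 0.0005 top 0.0137
0.04 147 -0.0042 0.0051 0.0005 top 0.0135
0.045 148 -0.0041 0.0051 0.0005 top 0.0136
0.05 146 -0.0041 0.0051 0.0005 top 0.0135
0.055 149 -0.0041 0.0051 0.0005 top 0.0137
0.06 153 -0.0041 0.0051 0.0005 top 0.0138
0.065 50 -0.0041 0.005 0.0005 top 0.0132
x -0.016483956805200956 0.0639449453266191
ears ((-71.73602294921875, -3.8514957427978516), (52.21958541870117, 33.08282470703125), 88.41938781738281) [-0.08868906 -0.02985622] [-0.05531095  0.02229433] top 0.08800934326882894
tool in mount [-0.0758 -0.0881  0.0921] [-3.1416 -0.      1.7464] [-0.5 -0.7  0.3] 27.2
shift [-0.593  0.006 -0.009] twist 0.001 now [ 0.5088 -0.1948  0.0921] yaw 100.06
```

View pics/wrist19.png

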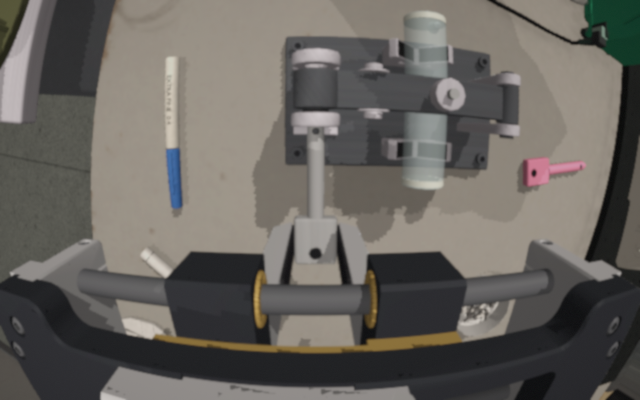

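```bash
python3 -m creep '[[[0.06,0,0],0,0.15],[[0.14,0,0],0,0.15],[[0.22,0,0],0,0.15],[[0.3,0,0],0,0.15],[[0.36,0,0],0,0.15],[[0.4,0,0],0,0.15],[[0.4,0,0],0,0.15]]' 30
python3 -m creep '[[[0.06,0,0],0,0.15],[[0.14,0,0],0,0.15],[[0.22,0,0],0,0.15],[[0.3,0,0],0,0.15],[[0.36,0,0],0,0.15],[[0.42,0,0],0,0.15],[[0.48,0,0],0,0.15],[[0.52,0,0],0,0.15],[[0.52,0,0],0,0.15]]' 30
python3 pin.py wrist20 1
```

```text
time_s: 27.9
ee_pos: [0.5053, -0.175, 0.0921]
eef_rot: [3.142, 0.0, 1.746]
force: [-0.7, -0.1, -0.0]
grip_width: 0.0255
time_s: 28.8
ee_pos: [0.5007, -0.1494, 0.0921]
eef_rot: [3.142, -0.0, 1.746]
force: [-0.3, -0.2, -1.2]
grip_width: 0.0255
2470
-0.015 207 -0.0119 0.0129 0.0005 top 0.0134
-0.01 304 -0.0118 0.0137 0.0009 top 0.0128
-0.005 351 -0.0126 0.0136 0.0005 top 0.0109
-0.0 366 -0.0126 0.0136 0.0005 top 0.0113
0.005 375 -0.0126 0.0136 0.0005 top 0.0122
0.01 564 -0.018 0.018 -0.0 top 0.0048
0.015 282 -0.0117 0.0134 0.0008 top 0.0138
0.02 21 -0.0043 0.0052 0.0005 top 0.0136
x -0.01664471216248087 0.018245000008268657
ears ((-71.72293090820312, -0.31847572326660156), (59.5194091796875, 33.407840728759766), 89.2534408569336) [-0.08866635 -0.02998567] [-0.05500084  0.02951264] top 0.08799713476711718
tool in mount [-0.0758 -0.0423  0.0921] [-3.1416 -0.      1.7463] [-0.  -0.7 -0.4] 28.85
shift [-1.512  0.006 -0.009] twist 0.001 now [ 0.5007 -0.1496  0.0921] yaw 100.06
```

View pics/wrist20.png

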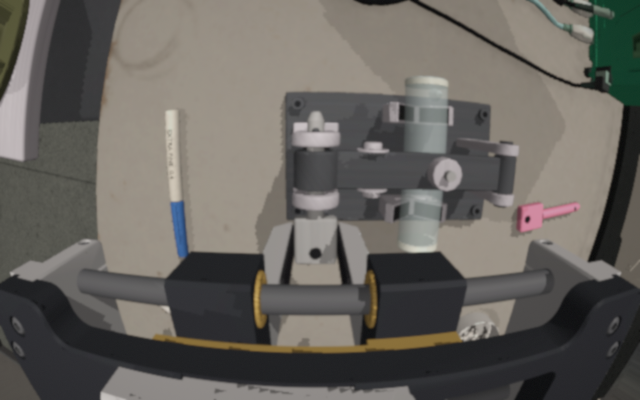

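Nose is through both ears (px 316,118) with no resistance. About 5 mm remains to home.

```bash
python3 -m creep '[[[0.03,0,0],0,0.15],[[0.06,0,0],0,0.15],[[0.08,0,0],0,0.15],[[0.09,0,0],0,0.15],[[0.09,0,0],0,0.15]]' 30
python3 -m creep '[[[0.01,0,0],0,0.15],[[0.02,0,0],0,0.15],[[0.02,0,0],0,0.15]]' 30
```

```text
time_s: 29.35
ee_pos: [0.5, -0.1452, 0.0921]
eef_rot: [3.142, 0.0, 1.746]
force: [1.1, -0.9, -0.3]
grip_width: 0.0252
time_s: 29.65
ee_pos: [0.4998, -0.1442, 0.0921]
eef_rot: [3.142, -0.0, 1.746]
force: [0.1, -0.1, -1.2]
grip_width: 0.0256
```

```bash
python3 -m creep '[[[0.01,0,0],0,0.15],[[0.02,0,0],0,0.15],[[0.02,0,0],0,0.15]]' 30
python3 -m creep '[[[0.01,0,0],0,0.15],[[0.02,0,0],0,0.15],[[0.02,0,0],0,0.15]]' 30
```

```text
time_s: 29.95
ee_pos: [0.4996, -0.1432, 0.092]
eef_rot: [-3.142, -0.0, 1.746]
force: [0.1, 0.4, 0.2]
grip_width: 0.0254
time_s: 30.25
ee_pos: [0.4994, -0.1422, 0.0921]
eef_rot: [-3.142, -0.0, 1.746]
force: [-0.1, -0.3, -1.0]
grip_width: 0.0252
```

```bash
python3 pin.py wrist21 1 | tail -8; python3 - <<'E'
from h import *
d=np.load('wrist21.npz');img=d['img'];save(cv2.resize(img[80:280,230:430],None,fx=3,fy=3,interpolation=cv2.INTER_CUBIC),'wc21')
Q=(d['W']-S)@M
for y in np.arange(-.05,.05,.001):
    k=(abs(Q[...,1]-y)<.0005)&(abs(Q[...,0]+.0755)<.002)&(Q[...,2]>.05)
    if k.sum()>2: print(round(y*1000),np.median(Q[k][:,2]).round(4),end=' ')
E
```

```text
-0.005 353 -0.0126 0.0136 0.0005 top 0.0109
-0.0 364 -0.0126 0.0136 0.0005 top 0.0118
0.005 374 -0.0125 0.0136 0.0005 top 0.0123
0.01 435 -0.018 0.0179 -0.0001 top 0.0041
x -0.016371208989930556 0.010899683507133143
ears ((-71.71318054199219, -2.219676971435547), (61.53492736816406, 43.40987777709961), 75.9972152709961) [-0.09995394 -0.02999159] [-0.05504562  0.02958864] top 0.0919121657124493
tool in mount [-0.0758 -0.0349  0.0921] [-3.1416 -0.      1.7463] [ 0.2 -0.4 -0.1] 30.3
shift [-1.661  0.006 -0.009] twist 0.001 now [ 0.4995 -0.1422  0.0921] yaw 100.05
-50 0.0776 -49 0.0783 -48 0.0782 -47 0.0786 -46 0.0788 -45 0.0781 -44 0.0785 -43 0.0785 -42 0.0788 -41 0.0785 -40 0.0788 -39 0.0783 -38 0.0784 -37 0.0782 -36 0.0784 -35 0.0782 -34 0.0781 -33 0.0782 -32 0.0779 -31 0.0785 -30 0.0781 -29 0.0785 -28 0.0784 -27 0.078 -26 0.0782 -25 0.0781 -24 0.0785 -23 0.0781 -20 0.0867 -19 0.0873 -18 0.088 -17 0.0874 -16 0.197 -15 0.1972 -14 0.0864 -13 0.0879 -12 0.2068 -11 0.2067 -10 0.1881 -9 0.1877 -8 0.1871 -7 0.1857 -6 0.1847 -5 0.0869 -4 0.0872 -3 0.0873 -2 0.0868 -1 0.0868 0 0.087 1 0.0872 2 0.0872 3 0.087 4 0.0868 5 0.087 6 0.0873 7 0.0872 8 0.0872 9 0.0866 10 0.0865 11 0.0845 12 0.0781 13 0.0778 14 0.0856 15 0.0874 16 0.0874 17 0.0873 18 0.0874 19 0.0875 20 0.0872 21 0.0869 22 0.0849 23 0.0776 24 0.0777 25 0.0776 26 0.078 27 0.0779 28 0.0785 29 0.0787 30 0.0793 31 0.0787 32 0.0779 33 0.0774 34 0.078 35 0.0777 36 0.0774 37 0.0769 38 0.0765 39 0.0761 40 0.0758 41 0.0754
```

View pics/wc21.png

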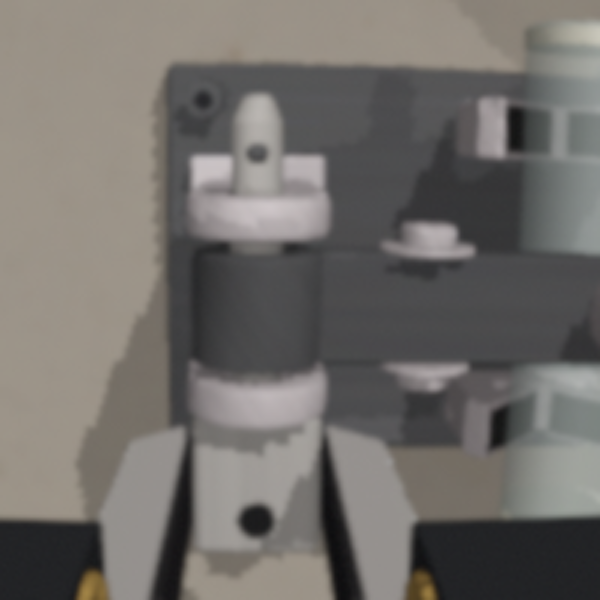

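```bash
python3 -m creep '[[[0.01,0,0],0,0.15],[[0.02,0,0],0,0.15],[[0.02,0,0],0,0.15]]' 30
python3 -m creep '[[[0.01,0,0],0,0.15],[[0.02,0,0],0,0.15],[[0.02,0,0],0,0.15]]' 30
```

```text
time_s: 30.6
ee_pos: [0.4994, -0.1419, 0.0921]
eef_rot: [3.141, 0.001, 1.746]
force: [0.5, -5.2, -1.5]
grip_width: 0.0251
time_s: 30.9
ee_pos: [0.4993, -0.1417, 0.0922]
eef_rot: [3.141, 0.003, 1.746]
force: [0.9, -12.3, -3.3]
grip_width: 0.0252
```

```bash
python3 -m creep '[[[-0.015,0,0],0,0.15],[[-0.015,0,0],0,0.3],[[-0.015,0,0],0,0.38],[[-0.015,0,0],0,0.42],[[-0.015,0,0],0,0.42],[[-0.015,0,-0.3],0,0.42],[[-0.015,0,-0.8],0,0.42],[[-0.015,0,-1.5],0,0.42],[[-0.4,0,-2.2],0,0.42],[[-0.9,0,-2.6],0,0.42],[[-0.9,0,-2.6],0,0.42]]' 30
python3 pin.py wrist22 1 | tail -4; python3 - <<'E'
from h import *
d=np.load('wrist22.npz');img=d['img']
Q=(d['W']-S)@M
for y in np.arange(-.06,.05,.001):
    k=(abs(Q[...,1]-y)<.0005)&(abs(Q[...,0]+.0755)<.002)&(Q[...,2]>.05)
    if k.sum()>1: print(round(y*1000),np.median(Q[k][:,2]).round(4),end=' ')
print()
for x in np.arange(-.06,.04,.01):
    k=(abs(Q[...,0]-x)<.003)&(abs(Q[...,1])<.008)&(Q[...,2]>.05)&(Q[...,2]<.1)
    if k.sum()>1: print(x.round(3),np.median(Q[k][:,2]).round(4),end=' ')
m=(abs(Q[...,0])<.02)&(abs(Q[...,1])<.08)&(Q[...,2]<.066)&(Q[...,2]>.047); P=Q[m]
print('cell',P[:,1].min(),P[:,1].max(),P[:,0].min(),P[:,0].max())
E
```

```text
time_s: 32.0
ee_pos: [0.5079, -0.1867, 0.2248]
eef_rot: [3.138, 0.003, 1.745]
force: [0.6, -0.7, 0.5]
grip_width: 0.0394
0
-60 0.3307 -59 0.3371 -58 0.3438 -57 0.3395 -56 0.3395 -55 0.3208 -54 0.3206 -53 0.3199 -52 0.3187 -51 0.3174 -50 0.0761 -49 0.0762 -48 0.0767 -47 0.0774 -46 0.0777 -45 0.0772 -44 0.0765 -43 0.0767 -42 0.0764 -41 0.0774 -40 0.0769 -39 0.0773 -38 0.0769 -37 0.077 -36 0.0774 -35 0.0767 -34 0.077 -33 0.0768 -32 0.0765 -31 0.0765 -30 0.0767 -29 0.0768 -28 0.0776 -27 0.0769 -26 0.077 -25 0.0773 -24 0.0771 -23 0.0771 -22 0.0771 -21 0.087 -20 0.0875 -19 0.0871 -18 0.0871 -17 0.087 -16 0.0872 -15 0.087 -14 0.0871 -13 0.0858 -12 0.077 -11 0.0852 -10 0.0873 -9 0.0869 -8 0.0867 -7 0.0865 -6 0.0867 -5 0.0869 -4 0.0873 -3 0.0869 -2 0.0874 -1 0.0871 0 0.0864 1 0.0867 2 0.0868 3 0.0868 4 0.0874 5 0.0869 6 0.0875 7 0.0867 8 0.0867 9 0.087 10 0.0867 11 0.0869 12 0.0773 13 0.078 14 0.0837 15 0.0868 16 0.0879 17 0.0869 18 0.087 19 0.0875 20 0.0873 21 0.0868 23 0.0779 24 0.0769 25 0.0774 26 0.077 27 0.0779 28 0.0787 29 0.0791 30 0.0783 31 0.078 32 0.0775 33 0.0786 34 0.0783 35 0.0781 36 0.078 37 0.0774 38 0.0771 39 0.0754 40 0.0756 
-0.06 0.0782 -0.05 0.0782 -0.04 0.078 -0.03 0.0779 -0.02 0.0781 -0.01 0.0787 0.0 0.0896 0.01 0.0788 0.02 0.0781 0.03 0.0779 cell -0.05999434492267967 0.060109820438745694 -0.015312568987013253 0.014619087371150327Traceback (most recent call last):
  File "pin.py", line 11, in <module>
    print('x',P[:,0].min(),P[:,0].max())
              ~~~~~~~~~~^^
    return umr_minimum(a, axis, None, out, keepdims, initial, where)
ValueError: zero-size array to reduction operation minimum which has no identity
```

View pics/wrist22.png

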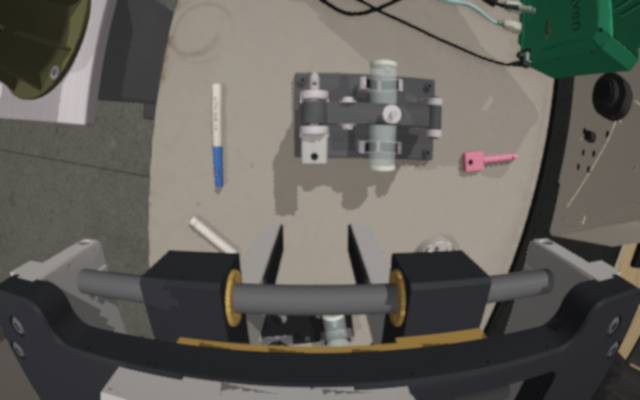

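```bash
python3 - <<'E'
from h import *
c=vision.camera('top'); save(cv2.resize(c['img'][120:280,310:490],None,fx=3.7,fy=3.7),'topend')
print(telemetry.get_obs()['force'],telemetry.get_obs()['time_s'])
E
```

```text
[ 0.17306741  0.45351324 -0.48082945] 32.1
```

View pics/topend.png

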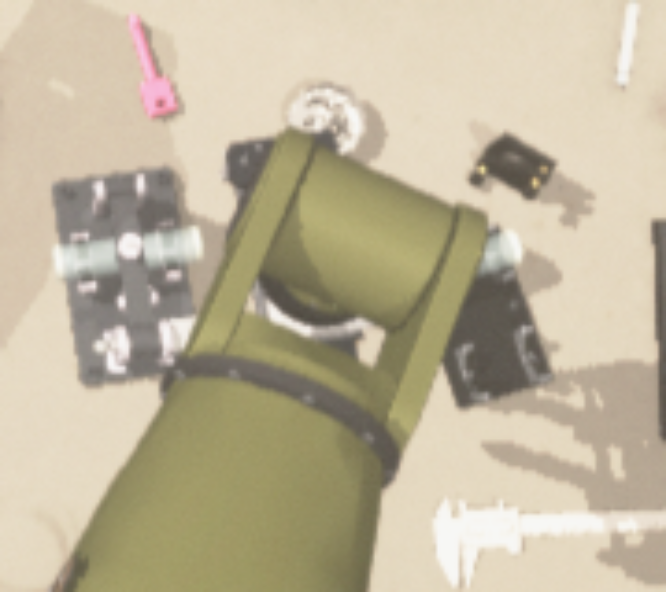

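The top view shows the cell mounted under the closed arm, with the pin head beside the ear. The short cell, the pink pin and the bystanders in view have not moved.

```bash
python3 -c "
from station import ctrl
print(ctrl.hand_in())"
```

```text
the job is handed in; nothing more can be done
None
```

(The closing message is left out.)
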